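# Load the powder settling chest

### The job

Open the settling chest and prop its lid: swing the prop rod up out of its clip so that the lid rests on it with the rod's tip in the pocket on the lid. Then stand every short wide jar on the bench upright inside the chest, and after that give the crank exactly three full turns clockwise (seen from above), so that its handle is back where it started. Leave the lid propped, and leave the tall white bottle and the flat tin alone.

Things in the scene. Friction and masses are not known exactly. Their poses are not given: they have to be found in the camera images.
- chest: Fixed grey sheet-metal chest with a white hinged lid. Open box 180 (x) x 240 (y) x 40 mm high, walls and floor 5 mm; origin at the centre of its underside; x points to the back (the hinge side), y to the left as seen from the robot, z up. It has the prop rod along its right side and the crank on a 70 mm high gear housing on its left (x -90 to 10, y 120 to 260 mm). All offsets below are in this frame.
- lid (a joint): Angle of the lid, rad: 0 shut, 1.65 open against a hard stop. A damper slows it: lift at 0.3 rad/s or less (about 10 N at the bar). Let go above about 1.5 it leans back and stays; from 1.35 to 1.5 it sinks very slowly (under 0.02 rad/s), lower it sinks shut at up to 0.1 rad/s. Resting on the rod it reads about 1.35; draw it down onto the raised rod by its bar. A shell 180 x 240 mm, 45 mm deep.
- lid_hinge (a point): Middle of the lid's hinge line (at x 90, y 0, z 40 mm of the chest); the line runs along the chest's y.
- lid_bar (a point): Centre of the lid's pull bar: round, 10 mm thick, 96 mm long along the chest's y, 40 mm in front of the lid's front face. With the lid shut it is at x -130, z 60 mm of the chest; it goes round the hinge line, 220 mm out along the lid and 20 mm outward of the hinge plane. Pinched across from above, the bar turns in the grip.
- rod (a joint): Angle of the prop rod, rad: 0 lying level in its clip, pointing to the back; it swings up, tip rising, to a stop at about 0.78. Its pivot is stiff enough that it stays wherever it is left. Up against the stop (above 0.75) its tip stands where the pocket of the lid comes down on it; the lid must be opened beyond about 1.55 to let it pass.
- rod_pivot (a point): Pivot of the prop rod, at x -65, y -160, z 32 mm of the chest (40 mm outside the right wall); its axis runs along the chest's y.
- rod_grip (a point): Where to grasp the prop rod: a point on its centre line 128 mm from the pivot (45 mm from the tip). The rod is a straight round steel bar, 10 mm thick; when up it leans to the back, at about 45 degrees, so a hand leaning back 15 to 20 degrees towards the robot follows it well.
- rod_tip (a point): Round free end of the prop rod, 173 mm from the pivot. The pocket is between two 11 mm ridges under a dark ear on the lid's right side, 115 mm from the hinge line, 22 mm wide.
- crank (a joint): Angle turned by the crank, rad, growing clockwise as seen from above; 0 at the start, when the arm points to the chest's front over a small stud; three turns are 18.85. It turns freely both ways above 0 and stays where it is left (about 1.5 N at the handle).
- crank_axis (a point): Point on the crank's vertical axis at the height of the middle of its handle (x -60, y 215, z 111 mm of the chest).
- crank_knob (a point): Middle of the crank's upright black handle, a free-turning sleeve 19 mm across and 42 mm tall, 50 mm from the crank's axis.
- jar0_mid (a point): Centre (half-way up, 34 mm above its foot) of one of the short wide white powder jars: 60 mm across, 68 mm tall, closed by a screw cap 53 mm across (top 16 mm); loose, about 0.18 kg. Two or three of the four are there. z is its upright axis.
- jar1_mid (a point): Centre (half-way up, 34 mm above its foot) of one of the short wide white powder jars: 60 mm across, 68 mm tall, closed by a screw cap 53 mm across (top 16 mm); loose, about 0.18 kg. Two or three of the four are there. z is its upright axis.
- jar2_mid (a point): Centre (half-way up, 34 mm above its foot) of one of the short wide white powder jars: 60 mm across, 68 mm tall, closed by a screw cap 53 mm across (top 16 mm); loose, about 0.18 kg. Two or three of the four are there. z is its upright axis.
- jar3_mid (a point): Centre (half-way up, 34 mm above its foot) of one of the short wide white powder jars: 60 mm across, 68 mm tall, closed by a screw cap 53 mm across (top 16 mm); loose, about 0.18 kg. Two or three of the four are there. z is its upright axis.
- tall_mid (a point): Centre (66 mm above its foot) of the one tall white bottle, 45 mm across, 132 mm tall; loose; to be left alone. z is its upright axis.
- tin: Flat round tin, 54 mm across, 20 mm tall, origin at its underside; to be left alone.
Mind the look-alikes: they are no part of the job. Leave any green or yellow look-alike of the part that bears jar0_mid alone. What is shaped like the part that bears jar3_mid but turquoise is not meant.

How it is judged (in metres and radians):
On the way, in this order (a step that is already met when the one before it is completed fails the run):
1. the lid rests on the raised prop rod, let go, before the crank is turned (value of joint lid between 1.27 and 1.41 rad and value of joint rod above 0.71 rad and velocity of joint lid between -0.01 and 0.01 rad/s and value of joint crank below 0.4 rad and contact force between the fingers and anything else below 0.2 N), for 0.3 s.
2. every powder jar stands in the chest, let go, before the crank is turned (x of jar0_mid in the frame of chest between -0.09 and 0.09 m and y of jar0_mid in the frame of chest between -0.12 and 0.12 m and z of jar0_mid in the frame of chest between 0.03 and 0.05 m and angle between each of jar0_mid, jar1_mid, jar2_mid, jar3_mid's own z axis and vertical below 0.2 rad and x of jar1_mid in the frame of chest between -0.09 and 0.09 m and y of jar1_mid in the frame of chest between -0.12 and 0.12 m and z of jar1_mid in the frame of chest between 0.03 and 0.05 m and x of jar2_mid in the frame of chest between -0.09 and 0.09 m and y of jar2_mid in the frame of chest between -0.12 and 0.12 m and z of jar2_mid in the frame of chest between 0.03 and 0.05 m and x of jar3_mid in the frame of chest between -0.09 and 0.09 m and y of jar3_mid in the frame of chest between -0.12 and 0.12 m and z of jar3_mid in the frame of chest between 0.03 and 0.05 m and value of joint lid between 1.27 and 1.41 rad and value of joint rod above 0.71 rad and value of joint crank below 0.4 rad and contact force between the fingers and anything else below 0.2 N), for 0.2 s.
At the end, for the whole second after the job is handed in: The lid is at rest on the rod (lid 1.27 to 1.41 rad, rod above 0.71 rad), every powder jar that is there stands upright (within 0.2 rad) on the chest's floor, and the crank has been turned three times clockwise in all, to within 0.35 rad (value of joint lid between 1.27 and 1.41 rad and value of joint rod above 0.71 rad and velocity of joint lid between -0.01 and 0.01 rad/s and x of jar0_mid in the frame of chest between -0.09 and 0.09 m and y of jar0_mid in the frame of chest between -0.12 and 0.12 m and z of jar0_mid in the frame of chest between 0.03 and 0.05 m and angle between each of jar0_mid, jar1_mid, jar2_mid, jar3_mid's own z axis and vertical below 0.2 rad and x of jar1_mid in the frame of chest between -0.09 and 0.09 m and y of jar1_mid in the frame of chest between -0.12 and 0.12 m and z of jar1_mid in the frame of chest between 0.03 and 0.05 m and x of jar2_mid in the frame of chest between -0.09 and 0.09 m and y of jar2_mid in the frame of chest between -0.12 and 0.12 m and z of jar2_mid in the frame of chest between 0.03 and 0.05 m and x of jar3_mid in the frame of chest between -0.09 and 0.09 m and y of jar3_mid in the frame of chest between -0.12 and 0.12 m and z of jar3_mid in the frame of chest between 0.03 and 0.05 m and value of joint crank between 18.4996 and 19.1996 rad); the robot touches nothing.
It fails at once if the crank is turned well past three turns (by more than 0.8 rad) (value of joint crank above 19.6496 rad).
It fails at once if the tall bottle or the tin is shifted by more than 40 mm, or the tall bottle is tipped (distance of any of tall_mid, tin from where it was at the start of the episode above 0.04 m or angle between tall_mid's own z axis and vertical above 0.5 rad).
Of jar0, jar1, jar2, jar3 only 2 to 3 are there at a start; the rules pass over those that are not, and their reading is None.
At some moment in a run one of jar0, jar1, jar2, jar3 may be knocked a few centimetres aside while the robot is not near it.
It also fails if it takes over 210 s, if anything falls off the work surface, if the arm or the gripper's body presses on something with over 40 N, if the wrist force passes 120 N, or if a joint passes its speed limit or range.

### The arm

A 7-joint arm with a two-finger parallel gripper is mounted at the origin on a cart in front of the work surface, level with it; the furniture and walls round the work are solid. World frame = base frame: x ahead of the robot, y to its left, z up, the work surface at z = 0. Lengths are in mm, angles in degrees, forces in N, time in s.
With the tool pointing down it reaches from about 425 to 825 mm from the base axis. Payload 3.6 kg.
Tool frame: the origin (TCP) lies between the finger pads; the fingertips stand 11 mm ahead of it and the grasp point (between the pads) lies 8 mm behind it; z points along the fingers, y is the line along which they close (so a half turn about z gives the same grasp; the last joint's range is limited). The gripper opens to 85 mm and grips with 20 to 120 N. Pads are 22 mm wide; open, the fingers measure 114 mm over their backs; the gripper's body (76 mm by 85 mm) begins 54 mm behind the grasp point. The pads swing forward as they close: fully open they stand 13 mm farther back than shut.
Start: joints at [-74.914, 35.231, -0.722, 81.555, 0.464, 63.22, -2.315], TCP at [185.712, 622.876, 242.297] pointing down, gripper open.
Joint ranges: [-178.69, 178.69], [-17.37, 117.87], [-77.05, 75.6], [15.02, 138.74], [-78.02, 258.01], [0.78, 113.62], [-162.83, 162.83]. Speed limits (degrees/s): [159.86, 159.86, 180, 180, 180, 180, 180].

### API

Orientations are given as a 3x3 rotation matrix whose columns are the frame's x, y, z axes.
In Python, from station import robot gives the robot as it stands. The module is installed in compiled form; this text tells all that it offers.
- The arm moves only by the tool step_arm, never from a script. Its argument "rows" is a list of rows, each an object with "translation": the shift along the tool's x, y, z in m, a list of three; "turn": the turn, a rotation vector about the tool's x, y, z in degrees, a list of three; "jaw": the opening in per cent of the stroke, from 0 (shut) to 100 (fully open). A call has 1 to 12 rows; each row shifts and turns the commanded pose from where the row before left it, along the tool's axes as they then stand; what a row does not reach is not made up. A row lasts 1/8 s, in which the tool goes at most 62.5 mm and 10.7 degrees, less where a joint would pass 70% of its speed; a pose out of reach is approached as far as the arm can. A call with a gripper value outside its range is refused whole. The fingers move at their own pace and stop on an object; the grip force is fixed at half the most. Time passes only in rows, so rows that do not move let the fingers close. It gives the time, the measured TCP pose, the force, the opening and the grip force at its end, in the units of the state.
- robot.get_obs(): the state, without advancing time (a new reading comes with each control period).
- robot.get_image(name): name is "scene" or "top"; returns a dict with "img" (420x560x3 uint8, red, green, blue), "intrinsics" (3x3 intrinsics, pixels), "rvec" (rotation vector, rad) and "tvec" (3), from world to camera coordinates, as OpenCV has them. Camera axes: x right, y down, z forward; pixel columns grow to the right and rows downward; lengths in mm; the calibration is good to about 2 mm. A picture is of the moment at which its call begins. There is no depth.
- robot.sign_off(): hands the job in; it is judged then, once.
The state is a dict: "clock": time; "joint_positions": joint angles; "joint_velocities": joint speeds; "effort": joint torques, N m; "tool_pos": TCP position; "orientation": TCP orientation; "ft_force": force on the tool from outside, world axes, zero at the start; "ft_torque": the same for the moment, N m; "gripper_width": opening from 0.0 (shut) to 1.0 (fully open); "gripper_force": force on a finger pad.
Only numpy, scipy, OpenCV 4.12 (cv2) and the standard library are available. Lean on these libraries where they do the work, as an engineer would, in place of code of your own. Each camera call takes 0.05 s, during which the arm holds its last target. There are 200 camera calls.

## Working session

There is one attempt and no reset: what is moved stays moved. The work goes in short steps, Python scripts to look and compute and a tool call to move; the robot and the scene stay as the last step left them, time stands still between calls to the robot, and variables do not carry over. Pictures are saved under pics/ and viewed, at most 14 in all, crops included, and the job is handed in when it is done.

Besides the shell and the picture viewer there is one more tool, called after "Call:" by a JSON object that holds its "name" and its "arguments". step_arm: Moves the arm, as the interface text tells. Its arguments: {"type":"object","properties":{"rows":{"type":"array","items":{"type":"object","properties":{"translation":{"type":"array","items":{"type":"number"}},"turn":{"type":"array","items":{"type":"number"}},"jaw":{"type":"number"}}}}},"required":["rows"]}

```bash
mkdir -p pics && cat > h.py <<'E'
import numpy as np,cv2
from station import robot
def snap(n,f):
    d=robot.get_image(n); cv2.imwrite('pics/'+f+'.png',d['img'][:,:,::-1]); np.savez('pics/'+f+'.npz',K=d['intrinsics'],r=d['rvec'],t=d['tvec']); return d
def cam(f):
    d=np.load('pics/'+f+'.npz'); return d['K'],cv2.Rodrigues(d['r'])[0],d['t'].ravel()
def atz(f,uv,z):
    K,R,t=cam(f); c=-R.T@t; v=R.T@np.linalg.inv(K)@np.array([*uv,1.]); return c+v*(z-c[2])/v[2]
def tri(f1,a,f2,b):
    P=[];
    for f in (f1,f2):
        K,R,t=cam(f); P.append(K@np.c_[R,t])
    X=cv2.triangulatePoints(P[0],P[1],np.float64(a).reshape(2,1),np.float64(b).reshape(2,1))[:,0]; return X[:3]/X[3]
def proj(f,p):
    K,R,t=cam(f); q=K@(R@np.asarray(p)+t); return q[:2]/q[2]
E
python3 - <<'E'
from h import *
np.set_printoptions(precision=3,suppress=True)
for n in('scene','top'):
    snap(n,n+'0'); K,R,t=cam(n+'0'); print(K,-R.T@t,R)
    im=cv2.imread(f'pics/{n}0.png'); cv2.imwrite(f'pics/{n}0b.png',cv2.resize(im,(800,600),interpolation=cv2.INTER_CUBIC))
print(robot.get_obs())
E
```

```text
[[546.185   0.    281.126]
 [  0.    546.185 207.054]
 [  0.      0.      1.   ]] [-330.787 -525.159 1323.154] [[ 0.519 -0.855  0.01 ]
 [-0.648 -0.4   -0.648]
 [ 0.558  0.33  -0.762]]
[[467.548   0.    276.357]
 [  0.    467.548 210.705]
 [  0.      0.      1.   ]] [ 426.026  -20.246 1376.677] [[ 0.027 -1.    -0.003]
 [-0.996 -0.027 -0.083]
 [ 0.083  0.005 -0.997]]
{'clock': 0.1, 'joint_positions': array([-74.914,  35.286,  -0.725,  81.634,   0.464,  63.22 ,  -2.315]), 'joint_velocities': array([-0.001, -0.229,  0.126, -0.204, -0.055, -0.125,  0.038]), 'effort': array([  0.001, -47.039,   0.26 , -17.157,   0.01 ,   0.006,  -0.   ]), 'tool_pos': array([185.518, 622.251, 241.219]), 'orientation': array([[-0.958,  0.286, -0.001],
       [ 0.286,  0.958, -0.002],
       [-0.   , -0.002, -1.   ]]), 'ft_force': array([ 0.755,  0.818, -0.178]), 'ft_torque': array([ 0.034,  0.014, -0.037]), 'gripper_force': 0.0, 'gripper_width': 0.9986559855941225}
```

View pics/scene0b.png

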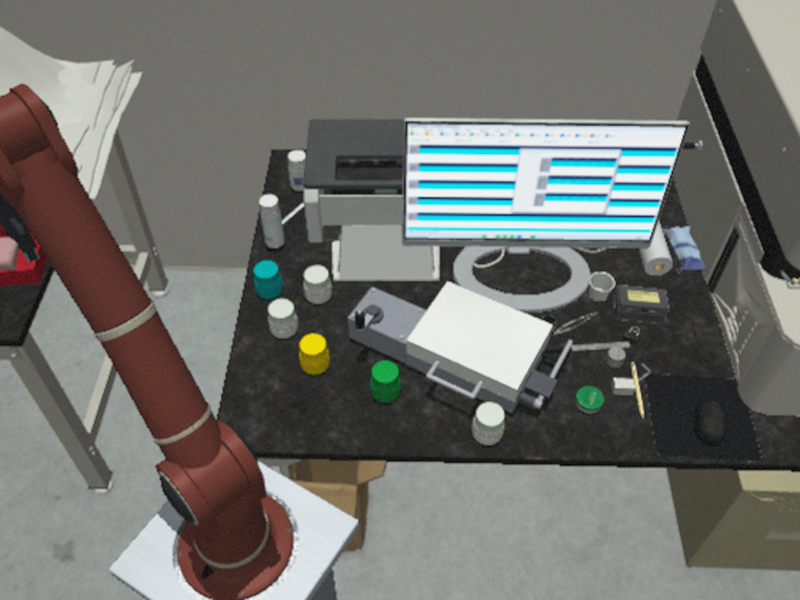

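View pics/top0b.png

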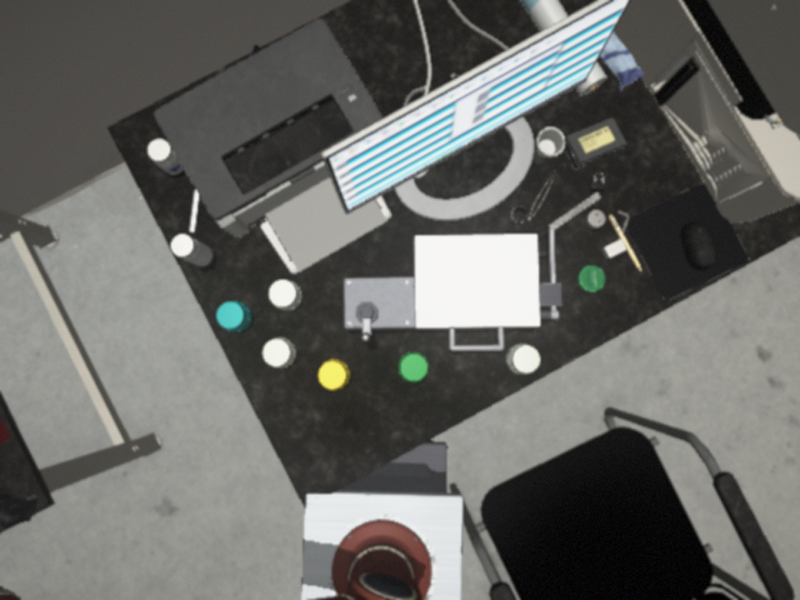

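The scene view (800 px) shows white jars at (317,285), (283,318), (489,424). The green, yellow and turquoise jars are look-alikes. The chest is centred near (480,340), with the crank on its left and the rod at (560,365). In the top view the jars are at (284,293), (279,352) and (524,359), and the tin is near (592,278).

```bash
python3 - <<'E'
from h import *
for n,(x,y) in (('top',(235,135)),('scene',(235,190))):
    im=cv2.imread(f'pics/{n}0.png')[y:y+120,x:x+170]; cv2.imwrite(f'pics/{n}0c.png',cv2.resize(im,None,fx=4.7,fy=4.7,interpolation=cv2.INTER_CUBIC))
E
```

```text
(no output)
```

View pics/top0c.png

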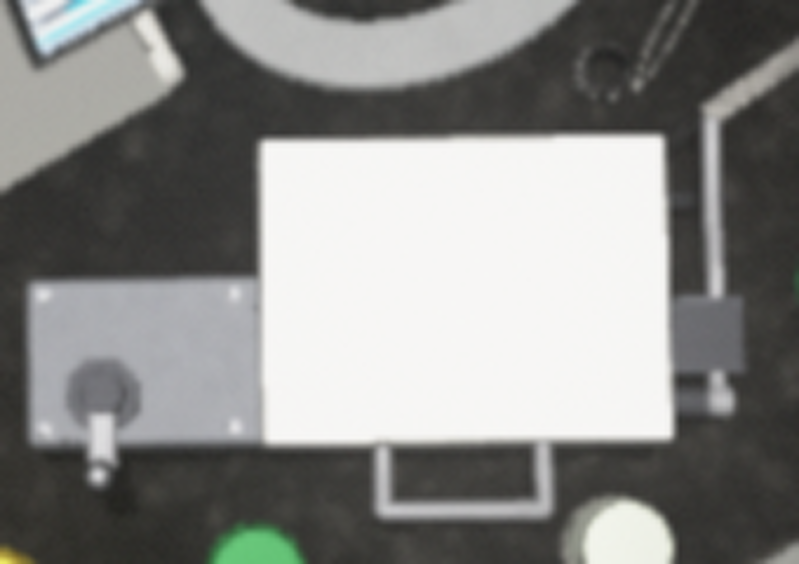

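View pics/scene0c.png

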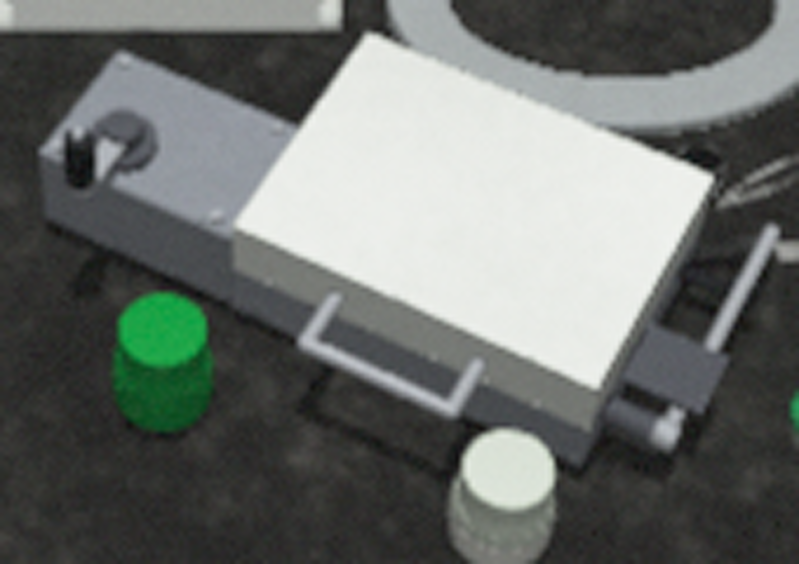

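The crops give the lid corners, bar ends, rod tip and pivot, and housing corners in both views. I'll fit the chest pose to them and triangulate the jar tops.

```bash
cat > fit.py <<'E'
from h import *
from scipy.optimize import least_squares
np.set_printoptions(precision=1,suppress=True)
P=[((-90,120,85),(263,444),(235,232)),((90,120,85),(260,140),(368,33)),((90,-120,85),(664,135),(713,178)),((-90,-120,85),(672,440),(599,388)),
((-130,48,60),(383,511),(303,342)),((-130,-48,60),(545,511),(457,412)),((-110,215,132),(98,475),(78,133)),((108,-160,32),(711,107),(772,228)),((-65,-160,32),(722,401),(672,428)),
((10,260,70),(30,284),(120,52)),((-90,260,70),(30,444),(42,154))]
T=lambda p:np.array(p)/4.7+[235,135]
S=lambda p:np.array(p)/4.7+[235,190]
def W(q,p):
    c,s=np.cos(q[3]),np.sin(q[3]); return np.array([q[0]+c*p[0]-s*p[1],q[1]+s*p[0]+c*p[1],q[2]+p[2]])
def res(q): return np.concatenate([np.r_[proj('top0',W(q,p))-T(a),proj('scene0',W(q,p))-S(b)] for p,a,b in P])
r=least_squares(res,[600,0,0,0],loss='soft_l1')
if __name__=='__main__':
    print('chest',r.x[:3],'yaw deg %.2f'%np.degrees(r.x[3])); print(r.fun.reshape(-1,4))
    for p,a,b in P: print(p,tri('top0',T(a),'scene0',S(b)),W(r.x,p))
    k=.7
    for a,b in (((284*k,293*k),(317*k,274*k)),((279*k,351*k),(283*k,308*k)),(T((628,541)),S((508,468)))): print('jar',tri('top0',a,'scene0',b),atz('top0',a,68))
    print('green',atz('top0',(414*k,367*k),68),'yellow',atz('top0',(334*k,374*k),68),'teal',atz('top0',(232*k,316*k),68),'tall',atz('top0',(182*k,245*k),132), atz('top0',(160*k,150*k),132),'tin',atz('top0',(592*k,278*k),20))
E
python3 fit.py
```

```text
chest [ 578.5 -173.1   -1.5] yaw deg 362.33
[[ 0.7 -0.4 -0.4 -1.4]
 [ 0.3  0.  -0.2 -0.4]
 [ 0.1 -0.1  0.4 -0.8]
 [ 0.4 -0.7 -0.1  0.1]
 [ 0.7 -0.4  0.7  0.6]
 [ 0.4 -0.8 -1.  -0.1]
 [ 0.7  0.3  0.1  1.3]
 [-0.2  2.9 -0.1  0.7]
 [-0.5 -0.4 -1.2  1.5]
 [-0.2 -0.9 -0.6 -0.9]
 [ 0.1  0.6 -1.2 -0.3]]
(-90, 120, 85) [484.  -56.8  76.4] [483.7 -56.9  83.5]
(90, 120, 85) [664.5 -49.5  80.7] [663.6 -49.6  83.5]
(90, -120, 85) [ 673.3 -289.3   80. ] [ 673.3 -289.4   83.5]
(-90, -120, 85) [ 492.2 -296.4   84.9] [ 493.5 -296.7   83.5]
(-130, 48, 60) [ 445.7 -128.4   61.2] [ 446.7 -130.5   58.5]
(-130, -48, 60) [ 449.8 -227.5   59.7] [ 450.6 -226.4   58.5]
(-110, 215, 132) [460.7  38.6 134.4] [459.9  37.2 130.5]
(108, -160, 32) [ 701.3 -328.3   25. ] [ 692.9 -328.6   30.5]
(-65, -160, 32) [ 519.4 -336.7   39.3] [ 520.1 -335.6   30.5]
(10, 260, 70) [576.4  85.3  66.6] [577.9  87.1  68.5]
(-90, 260, 70) [480.6  82.2  64.7] [478.   83.   68.5]
jar [544.8 205.2  68.7] [544.9 205.3  68. ]
jar [430.7 210.7  67.6] [430.8 210.4  68. ]
jar [ 431.1 -273.2   63.4] [ 431.7 -273.3   68. ]
green [406.9 -54.1  68. ] yellow [389.  101.4  68. ] teal [496.8 305.6  68. ] tall [624.7 390.3 132. ] [806.5 442.2 132. ] tin [ 596.9 -414.2   20. ]
```

```bash
python3 - <<'E'
from h import *
np.set_printoptions(precision=0,suppress=True)
k=.7
for a,b in(((348,209),(404,240)),((325,154),(405,120))): print(tri('top0',np.array(a)*k,'scene0',np.array(b)*k))
for v in ((470,70),(420,108),(520,90),(480,130)):
    print(v,[atz('top0',np.array(v)*k,z) for z in (150,250,350,420)])
from fit import W
c=[578.5,-173.1,0,np.radians(2.33)]
np.set_printoptions(precision=1,suppress=True)
print('bar',W(c,(-130,0,60)),'hinge',W(c,(90,0,40)),'grip',W(c,(63,-160,32)),'up',W(c,(25.5,-160,122)),'piv',W(c,(-65,-160,32)),'crank',W(c,(-60,215,111)),'slots',W(c,(-15,72,0)),W(c,(-15,0,0)),W(c,(-15,-72,0)))
E
```

```text
[709.  84.  96.]
[723.  95. 404.]
(470, 70) [array([ 972., -144.,  150.]), array([ 927., -134.,  250.]), array([ 883., -124.,  350.]), array([ 851., -117.,  420.])]
(420, 108) [array([895., -51., 150.]), array([857., -49., 250.]), array([818., -46., 350.]), array([792., -44., 420.])]
(520, 90) [array([ 935., -239.,  150.]), array([ 893., -222.,  250.]), array([ 852., -204.,  350.]), array([ 823., -191.,  420.])]
(480, 130) [array([ 855., -165.,  150.]), array([ 820., -153.,  250.]), array([ 785., -142.,  350.]), array([ 761., -133.,  420.])]
bar [ 448.6 -178.4   60. ] hinge [ 668.4 -169.4   40. ] grip [ 648.  -330.4   32. ] up [ 610.5 -331.9  122. ] piv [ 520.1 -335.6   32. ] crank [509.8  39.3 111. ] slots [ 560.6 -101.8    0. ] [ 563.5 -173.7    0. ] [ 566.4 -245.7    0. ]
```

```bash
cat > plan.py <<'E'
# usage: plan.py x y z azimuth_of_tool_x(deg) lean(deg) n  : tool y horizontal; identical row to be repeated n times from measured pose
import sys,numpy as np
from scipy.linalg import logm,expm
from scipy.spatial.transform import Rotation as Ro
from station import robot
def tgt(az,tilt=0,about=(0,0,1)):
    R=Ro.from_euler('z',az,degrees=True).as_matrix()@np.diag([1,-1,-1])
    return Ro.from_rotvec(np.radians(tilt)*np.array(about,float)).as_matrix()@R
def rows(p,R,n):
    o=robot.get_obs(); A=np.eye(4);A[:3,:3]=o['orientation'];A[:3,3]=o['tool_pos']
    B=np.eye(4);B[:3,:3]=R;B[:3,3]=p
    D=expm(np.real(logm(np.linalg.inv(A)@B))/n)
    print('t',np.round(D[:3,3]/1000,4),'turn',np.round(Ro.from_matrix(D[:3,:3]).as_rotvec(degrees=True),2),'x',n,'| pos',A[:3,3].round(1),'F',o['ft_force'].round(1),'w %.3f gf %.1f clk %.1f'%(o['gripper_width'],o['gripper_force'],o['clock']))
if __name__=='__main__':
    a=list(map(float,sys.argv[1:7]))
    # lean: hand leans back towards robot, about chest y (world rotation about horizontal axis)
    y=np.radians(2.33); rows(a[:3],tgt(a[3],-a[4],(-np.sin(y),np.cos(y),0)),int(a[5]))
E
python3 plan.py 448.6 -178.4 130 92.3 0 18
```

```text
t [-0.0464 -0.0184  0.0062] turn [-0.01  0.    3.95] x 18 | pos [185.5 622.3 241.2] F [ 0.8  0.8 -0.2] w 0.999 gf 0.0 clk 0.1
```

Call:
{"name": "step_arm", "arguments": {"rows": [{"translation": [-0.0464,-0.0184,0.002],"turn": [0,0,3.95],"jaw": 35},{"translation": [-0.0464,-0.0184,0.002],"turn": [0,0,3.95],"jaw": 35},{"translation": [-0.0464,-0.0184,0.002],"turn": [0,0,3.95],"jaw": 35},{"translation": [-0.0464,-0.0184,0.002],"turn": [0,0,3.95],"jaw": 35},{"translation": [-0.0464,-0.0184,0.002],"turn": [0,0,3.95],"jaw": 35},{"translation": [-0.0464,-0.0184,0.002],"turn": [0,0,3.95],"jaw": 35},{"translation": [-0.0464,-0.0184,0.002],"turn": [0,0,3.95],"jaw": 35},{"translation": [-0.0464,-0.0184,0.002],"turn": [0,0,3.95],"jaw": 35},{"translation": [-0.0464,-0.0184,0.002],"turn": [0,0,3.95],"jaw": 35},{"translation": [-0.0464,-0.0184,0.002],"turn": [0,0,3.95],"jaw": 35},{"translation": [-0.0464,-0.0184,0.002],"turn": [0,0,3.95],"jaw": 35},{"translation": [-0.0464,-0.0184,0.002],"turn": [0,0,3.95],"jaw": 35}]}}

```text
clock: 1.6
tool_pos: [477.3, 117.3, 218.0]
orientation: [[-0.436, 0.9, -0.0], [0.9, 0.436, -0.0], [-0.0, -0.0, -1.0]]
ft_force: [0.3, -0.1, -0.7]
gripper_width: 0.347
gripper_force: 0.0
```

Call:
{"name": "step_arm", "arguments": {"rows": [{"translation": [-0.0464,-0.0184,0.01],"turn": [0,0,3.95],"jaw": 35},{"translation": [-0.0464,-0.0184,0.01],"turn": [0,0,3.95],"jaw": 35},{"translation": [-0.0464,-0.0184,0.01],"turn": [0,0,3.95],"jaw": 35},{"translation": [-0.0464,-0.0184,0.01],"turn": [0,0,3.95],"jaw": 35},{"translation": [-0.0464,-0.0184,0.01],"turn": [0,0,3.95],"jaw": 35},{"translation": [-0.0464,-0.0184,0.01],"turn": [0,0,3.95],"jaw": 35},{"translation": [0,0,0],"turn": [0,0,0],"jaw": 35},{"translation": [0,0,0],"turn": [0,0,0],"jaw": 35}]}}

```text
clock: 2.6
tool_pos: [448.6, -176.5, 158.1]
orientation: [[-0.041, 0.999, -0.001], [0.999, 0.041, 0.001], [0.001, -0.001, -1.0]]
ft_force: [0.2, 0.8, -0.3]
gripper_width: 0.351
gripper_force: 0.0
```

```bash
python3 plan.py 448.6 -178.4 52 92.3 0 4
```

```text
t [-0.0005 -0.      0.0265] turn [-0.01 -0.01  0.01] x 4 | pos [ 448.6 -176.5  158.1] F [ 0.2  0.8 -0.3] w 0.351 gf 0.0 clk 2.6
```

Call:
{"name": "step_arm", "arguments": {"rows": [{"translation": [0,0,0.0265],"jaw": 35,"turn": [0,0,0]},{"translation": [0,0,0.0265],"jaw": 35,"turn": [0,0,0]},{"translation": [0,0,0.0265],"jaw": 35,"turn": [0,0,0]},{"translation": [0,0,0.0265],"jaw": 35,"turn": [0,0,0]},{"translation": [0,0,0],"jaw": 35,"turn": [0,0,0]},{"translation": [0,0,0],"jaw": 0,"turn": [0,0,0]},{"translation": [0,0,0],"jaw": 0,"turn": [0,0,0]},{"translation": [0,0,0],"jaw": 0,"turn": [0,0,0]},{"translation": [0,0,0],"jaw": 0,"turn": [0,0,0]}]}}

```text
clock: 3.72
tool_pos: [449.1, -175.5, 52.5]
orientation: [[-0.042, 0.999, 0.0], [0.999, 0.042, 0.002], [0.002, 0.0, -1.0]]
ft_force: [0.9, 4.6, 4.6]
gripper_width: 0.091
gripper_force: 58.6
```

```bash
python3 - <<'E'
from plan import *
rows((448.6,-178.4,52),tgt(92.3),4)
# lid arc in tool frame: y=chest x, z=-up
th=np.r_[0,np.linspace(.018,1.60,46)]
p=np.c_[90-220*np.cos(th)+20*np.sin(th),40+220*np.sin(th)+20*np.cos(th)]
d=np.diff(p,axis=0)
print([(round(a,1),round(-b,1)) for a,b in d]); print(p[[12,24,36,46]])
E
```

```text
t [-0.0007 -0.0002  0.0001] turn [ 0.   -0.03  0.03] x 4 | pos [ 449.1 -175.5   52.5] F [0.9 4.6 4.6] w 0.091 gf 58.6 clk 3.7
[(np.float64(0.4), np.float64(-4.0)), (np.float64(1.0), np.float64(-7.7)), (np.float64(1.2), np.float64(-7.7)), (np.float64(1.5), np.float64(-7.6)), (np.float64(1.8), np.float64(-7.6)), (np.float64(2.0), np.float64(-7.5)), (np.float64(2.3), np.float64(-7.4)), (np.float64(2.6), np.float64(-7.3)), (np.float64(2.8), np.float64(-7.2)), (np.float64(3.1), np.float64(-7.1)), (np.float64(3.3), np.float64(-7.0)), (np.float64(3.6), np.float64(-6.9)), (np.float64(3.8), np.float64(-6.8)), (np.float64(4.0), np.float64(-6.6)), (np.float64(4.3), np.float64(-6.5)), (np.float64(4.5), np.float64(-6.3)), (np.float64(4.7), np.float64(-6.2)), (np.float64(4.9), np.float64(-6.0)), (np.float64(5.1), np.float64(-5.8)), (np.float64(5.3), np.float64(-5.6)), (np.float64(5.5), np.float64(-5.4)), (np.float64(5.7), np.float64(-5.2)), (np.float64(5.9), np.float64(-5.0)), (np.float64(6.1), np.float64(-4.8)), (np.float64(6.2), np.float64(-4.6)), (np.float64(6.4), np.float64(-4.4)), (np.float64(6.6), np.float64(-4.2)), (np.float64(6.7), np.float64(-3.9)), (np.float64(6.8), np.float64(-3.7)), (np.float64(7.0), np.float64(-3.4)), (np.float64(7.1), np.float64(-3.2)), (np.float64(7.2), np.float64(-3.0)), (np.float64(7.3), np.float64(-2.7)), (np.float64(7.4), np.float64(-2.4)), (np.float64(7.5), np.float64(-2.2)), (np.float64(7.5), np.float64(-1.9)), (np.float64(7.6), np.float64(-1.7)), (np.float64(7.6), np.float64(-1.4)), (np.float64(7.7), np.float64(-1.1)), (np.float64(7.7), np.float64(-0.8)), (np.float64(7.7), np.float64(-0.6)), (np.float64(7.8), np.float64(-0.3)), (np.float64(7.8), np.float64(-0.0)), (np.float64(7.8), np.float64(0.2)), (np.float64(7.7), np.float64(0.5)), (np.float64(7.7), np.float64(0.8))]
[[-104.35249651  145.01003333]
 [ -44.31502744  215.38378888]
 [  39.27426011  255.00441696]
 [ 116.41536697  259.32220222]]
```

Call:
{"name": "step_arm", "arguments": {"rows": [{"translation": [0,0.0004,-0.004],"turn": [0,0,0],"jaw": 0},{"translation": [0,0.001,-0.0077],"turn": [0,0,0],"jaw": 0},{"translation": [0,0.0012,-0.0077],"turn": [0,0,0],"jaw": 0},{"translation": [0,0.0015,-0.0076],"turn": [0,0,0],"jaw": 0},{"translation": [0,0.0018,-0.0076],"turn": [0,0,0],"jaw": 0},{"translation": [0,0.002,-0.0075],"turn": [0,0,0],"jaw": 0},{"translation": [0,0.0023,-0.0074],"turn": [0,0,0],"jaw": 0},{"translation": [0,0.0026,-0.0073],"turn": [0,0,0],"jaw": 0},{"translation": [0,0.0028,-0.0072],"turn": [0,0,0],"jaw": 0},{"translation": [0,0.0031,-0.0071],"turn": [0,0,0],"jaw": 0},{"translation": [0,0.0033,-0.007],"turn": [0,0,0],"jaw": 0},{"translation": [0,0.0036,-0.0069],"turn": [0,0,0],"jaw": 0}]}}

```text
clock: 5.22
tool_pos: [473.0, -174.7, 136.3]
orientation: [[-0.04, 0.999, -0.004], [0.999, 0.04, 0.002], [0.003, -0.004, -1.0]]
ft_force: [2.4, 5.1, -11.6]
gripper_width: 0.092
gripper_force: 58.2
```

Call:
{"name": "step_arm", "arguments": {"rows": [{"translation": [0,0.0038,-0.0068],"turn": [0,0,0],"jaw": 0},{"translation": [0,0.004,-0.0066],"turn": [0,0,0],"jaw": 0},{"translation": [0,0.0043,-0.0065],"turn": [0,0,0],"jaw": 0},{"translation": [0,0.0045,-0.0063],"turn": [0,0,0],"jaw": 0},{"translation": [0,0.0047,-0.0062],"turn": [0,0,0],"jaw": 0},{"translation": [0,0.0049,-0.006],"turn": [0,0,0],"jaw": 0},{"translation": [0,0.0051,-0.0058],"turn": [0,0,0],"jaw": 0},{"translation": [0,0.0053,-0.0056],"turn": [0,0,0],"jaw": 0},{"translation": [0,0.0055,-0.0054],"turn": [0,0,0],"jaw": 0},{"translation": [0,0.0057,-0.0052],"turn": [0,0,0],"jaw": 0},{"translation": [0,0.0059,-0.005],"turn": [0,0,0],"jaw": 0},{"translation": [0,0.0061,-0.0048],"turn": [0,0,0],"jaw": 0}]}}

```text
clock: 6.72
tool_pos: [528.4, -172.6, 206.5]
orientation: [[-0.038, 0.999, -0.013], [0.999, 0.039, 0.004], [0.005, -0.013, -1.0]]
ft_force: [-7.2, 5.4, -5.3]
gripper_width: 0.092
gripper_force: 58.4
```

Call:
{"name": "step_arm", "arguments": {"rows": [{"translation": [0,0.0062,-0.0046],"turn": [0,0,0],"jaw": 0},{"translation": [0,0.0064,-0.0044],"turn": [0,0,0],"jaw": 0},{"translation": [0,0.0066,-0.0042],"turn": [0,0,0],"jaw": 0},{"translation": [0,0.0067,-0.0039],"turn": [0,0,0],"jaw": 0},{"translation": [0,0.0068,-0.0037],"turn": [0,0,0],"jaw": 0},{"translation": [0,0.007,-0.0034],"turn": [0,0,0],"jaw": 0},{"translation": [0,0.0071,-0.0032],"turn": [0,0,0],"jaw": 0},{"translation": [0,0.0072,-0.003],"turn": [0,0,0],"jaw": 0},{"translation": [0,0.0073,-0.0027],"turn": [0,0,0],"jaw": 0},{"translation": [0,0.0074,-0.0024],"turn": [0,0,0],"jaw": 0},{"translation": [0,0.0075,-0.0022],"turn": [0,0,0],"jaw": 0},{"translation": [0,0.0075,-0.0019],"turn": [0,0,0],"jaw": 0}]}}

```text
clock: 8.22
tool_pos: [612.4, -169.6, 251.0]
orientation: [[-0.038, 0.999, -0.01], [0.999, 0.039, 0.004], [0.005, -0.01, -1.0]]
ft_force: [-7.0, 6.0, -4.9]
gripper_width: 0.088
gripper_force: 58.9
```

Call:
{"name": "step_arm", "arguments": {"rows": [{"translation": [0,0.0076,-0.0017],"turn": [0,0,0],"jaw": 0},{"translation": [0,0.0076,-0.0014],"turn": [0,0,0],"jaw": 0},{"translation": [0,0.0077,-0.0011],"turn": [0,0,0],"jaw": 0},{"translation": [0,0.0077,-0.0008],"turn": [0,0,0],"jaw": 0},{"translation": [0,0.0077,-0.0006],"turn": [0,0,0],"jaw": 0},{"translation": [0,0.0078,-0.0003],"turn": [0,0,0],"jaw": 0},{"translation": [0,0.0078,0],"turn": [0,0,0],"jaw": 0},{"translation": [0,0.0078,0.0002],"turn": [0,0,0],"jaw": 0},{"translation": [0,0.0077,0.0005],"turn": [0,0,0],"jaw": 0},{"translation": [0,0.0077,0.0008],"turn": [0,0,0],"jaw": 0},{"translation": [0,0,0],"turn": [0,0,0],"jaw": 0},{"translation": [0,0,0],"turn": [0,0,0],"jaw": 0}]}}

```text
clock: 9.72
tool_pos: [696.2, -167.7, 256.6]
orientation: [[-0.04, 0.999, 0.007], [0.999, 0.04, -0.002], [-0.002, 0.007, -1.0]]
ft_force: [-0.6, 4.4, 6.0]
gripper_width: 0.09
gripper_force: 60.3
```

```bash
python3 plan.py 700 -168 252 92.3 0 4
```

```text
t [-0.0001  0.0009  0.0011] turn [ 0.11  0.03 -0.01] x 4 | pos [ 696.2 -167.7  256.6] F [-0.6  4.4  6. ] w 0.090 gf 60.3 clk 9.7
```

Call:
{"name": "step_arm", "arguments": {"rows": [{"translation": [0,0,0],"turn": [0,0,0],"jaw": 30},{"translation": [0,0,0],"turn": [0,0,0],"jaw": 35},{"translation": [0,0,0],"turn": [0,0,0],"jaw": 35},{"translation": [0,0,-0.02],"turn": [0,0,0],"jaw": 35},{"translation": [0,0,-0.03],"turn": [0,0,0],"jaw": 35},{"translation": [0,0,-0.03],"turn": [0,0,0],"jaw": 35},{"translation": [0,0,0],"turn": [0,0,0],"jaw": 28}]}}

```text
clock: 10.6
tool_pos: [695.6, -168.6, 334.7]
orientation: [[-0.04, 0.999, 0.006], [0.999, 0.04, -0.003], [-0.003, 0.006, -1.0]]
ft_force: [-0.6, 0.3, -0.1]
gripper_width: 0.277
gripper_force: 0.0
```

```bash
python3 plan.py 600 -290 300 2.3 17 12; python3 - <<'E'
from h import *
a=snap('scene','s1')['img'];b=snap('top','t1')['img']
im=np.hstack([a[130:330,230:450],b[80:280,230:450]])[:,:,::-1]
cv2.imwrite('pics/m1.png',cv2.resize(im,(800,364),interpolation=cv2.INTER_CUBIC))
E
```

```text
t [-0.0146 -0.0001  0.0009] turn [-1.08  1.1   7.44] x 12 | pos [ 695.6 -168.6  334.7] F [-0.6  0.3 -0.1] w 0.277 gf 0.0 clk 10.6
```

View pics/m1.png

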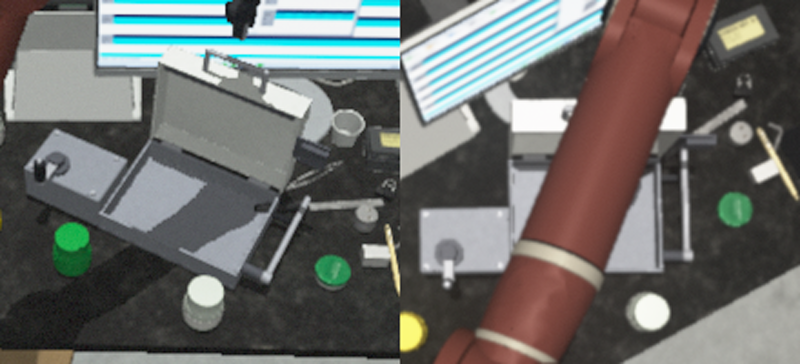

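The lid stands open in both views, and the rod lies in its clip on the right, from (268,275) to (308,202) in the left crop. Next is the rod.

Call:
{"name": "step_arm", "arguments": {"rows": [{"translation": [-0.0146,0,0.0009],"turn": [-1.08,1.1,7.44],"jaw": 28},{"translation": [-0.0146,0,0.0009],"turn": [-1.08,1.1,7.44],"jaw": 28},{"translation": [-0.0146,0,0.0009],"turn": [-1.08,1.1,7.44],"jaw": 28},{"translation": [-0.0146,0,0.0009],"turn": [-1.08,1.1,7.44],"jaw": 28},{"translation": [-0.0146,0,0.0009],"turn": [-1.08,1.1,7.44],"jaw": 28},{"translation": [-0.0146,0,0.0009],"turn": [-1.08,1.1,7.44],"jaw": 28},{"translation": [-0.0146,0,0.0009],"turn": [-1.08,1.1,7.44],"jaw": 28},{"translation": [-0.0146,0,0.0009],"turn": [-1.08,1.1,7.44],"jaw": 28},{"translation": [-0.0146,0,0.0009],"turn": [-1.08,1.1,7.44],"jaw": 28},{"translation": [-0.0146,0,0.0009],"turn": [-1.08,1.1,7.44],"jaw": 28},{"translation": [-0.0146,0,0.0009],"turn": [-1.08,1.1,7.44],"jaw": 28},{"translation": [-0.0146,0,0.0009],"turn": [-1.08,1.1,7.44],"jaw": 28}]}}

```text
clock: 12.2
tool_pos: [597.9, -289.3, 295.6]
orientation: [[0.958, 0.036, 0.284], [0.033, -0.999, 0.014], [0.284, -0.004, -0.959]]
ft_force: [-0.8, -0.2, 0.1]
gripper_width: 0.277
gripper_force: 0.0
```

```bash
python3 plan.py 618 -331 129 2.3 17 5
```

```text
t [-0.006   0.0086  0.0329] turn [-0.03  0.1  -0.06] x 5 | pos [ 597.9 -289.3  295.6] F [-0.8 -0.2  0.1] w 0.277 gf 0.0 clk 12.2
```

Call:
{"name": "step_arm", "arguments": {"rows": [{"translation": [-0.006,0.0086,0.0329],"turn": [0,0.1,0],"jaw": 28},{"translation": [-0.006,0.0086,0.0329],"turn": [0,0.1,0],"jaw": 28},{"translation": [-0.006,0.0086,0.0329],"turn": [0,0.1,0],"jaw": 28},{"translation": [-0.006,0.0086,0.0329],"turn": [0,0.1,0],"jaw": 28},{"translation": [-0.006,0.0086,0.0329],"turn": [0,0.1,0],"jaw": 28},{"translation": [0,0,0.02],"turn": [0,0,0],"jaw": 28},{"translation": [0,0,0.02],"turn": [0,0,0],"jaw": 28},{"translation": [0,0,0.01],"turn": [0,0,0],"jaw": 28},{"translation": [0,0,0],"turn": [0,0,0],"jaw": 28}]}}

```text
clock: 13.32
tool_pos: [635.1, -329.6, 83.2]
orientation: [[0.955, 0.042, 0.294], [0.039, -0.999, 0.015], [0.295, -0.003, -0.956]]
ft_force: [1.0, 0.2, -0.0]
gripper_width: 0.277
gripper_force: 0.0
```

```bash
python3 plan.py 650 -330.5 24 2.3 17 5; python3 - <<'E'
from h import *
a=snap('scene','s2')['img'];b=snap('top','t2')['img']
im=np.hstack([a[190:310,350:480],b[140:260,350:480]])[:,:,::-1]
cv2.imwrite('pics/m2.png',cv2.resize(im,(800,370),interpolation=cv2.INTER_CUBIC))
E
```

```text
t [-0.0006  0.0003  0.0122] turn [-0.04 -0.03  0.01] x 5 | pos [ 635.1 -329.6   83.2] F [ 1.   0.2 -0. ] w 0.277 gf 0.0 clk 13.3
```

View pics/m2.png

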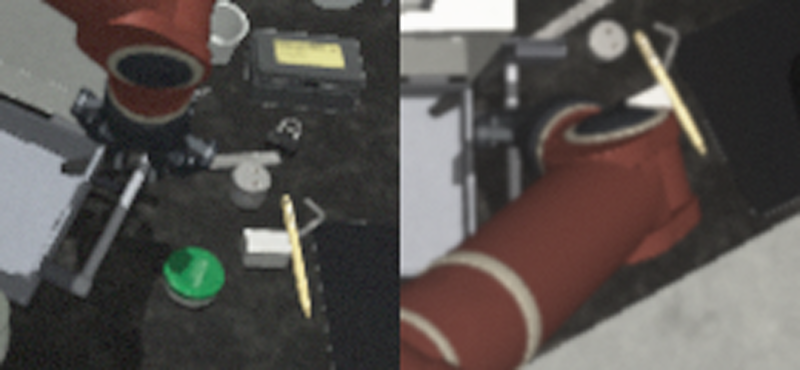

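The fingers stand either side of the rod, which enters at about (140,165) in the left half. I'll go down and grip it.

Call:
{"name": "step_arm", "arguments": {"rows": [{"translation": [0,0,0.0122],"turn": [0,0,0],"jaw": 28},{"translation": [0,0,0.0122],"turn": [0,0,0],"jaw": 28},{"translation": [0,0,0.0122],"turn": [0,0,0],"jaw": 28},{"translation": [0,0,0.0122],"turn": [0,0,0],"jaw": 28},{"translation": [0,0,0.0122],"turn": [0,0,0],"jaw": 28},{"translation": [0,0,0],"turn": [0,0,0],"jaw": 28}]}}

```text
clock: 14.18
tool_pos: [652.4, -328.6, 23.7]
orientation: [[0.955, 0.041, 0.293], [0.038, -0.999, 0.016], [0.293, -0.004, -0.956]]
ft_force: [0.9, 0.4, 1.0]
gripper_width: 0.281
gripper_force: 0.0
```

Call:
{"name": "step_arm", "arguments": {"rows": [{"translation": [0,0,0],"turn": [0,0,0],"jaw": 0},{"translation": [0,0,0],"turn": [0,0,0],"jaw": 0},{"translation": [0,0,0],"turn": [0,0,0],"jaw": 0},{"translation": [0,0,0],"turn": [0,0,0],"jaw": 0}]}}

```text
clock: 14.68
tool_pos: [652.7, -328.4, 25.4]
orientation: [[0.955, 0.042, 0.294], [0.038, -0.999, 0.016], [0.295, -0.004, -0.956]]
ft_force: [-2.2, 3.2, 0.2]
gripper_width: 0.095
gripper_force: 58.5
```

```bash
python3 - <<'E'
from plan import *
o=robot.get_obs();R=o['orientation'];p=o['tool_pos'];print(p)
y=np.radians(2.33);cx=np.array([np.cos(y),np.sin(y),0])
piv=np.array([520.1,-335.6,32.]);g=p-8*R[:,2]-piv; X=g@cx;Z=g[2];r=np.hypot(X,Z);a0=np.arctan2(Z,X);print('r',r,'a0',a0)
th=a0+np.linspace(0,.80,19)
P=np.c_[r*np.cos(th),r*np.sin(th)]; d=np.diff(P,axis=0)
D=np.outer(d[:,0],cx);D[:,2]=d[:,1]
print(np.round(D@R/1000,4).tolist())
E
```

```text
[ 652.70655997 -328.43200214   25.37962976]
r 130.43330290048706 a0 0.007849451089907259
[[0.0015, -0.0, -0.0056], [0.0013, -0.0, -0.0057], [0.001, -0.0, -0.0057], [0.0008, -0.0, -0.0057], [0.0005, -0.0, -0.0058], [0.0003, -0.0, -0.0058], [0.0, -0.0, -0.0058], [-0.0002, -0.0, -0.0058], [-0.0005, -0.0, -0.0058], [-0.0008, -0.0, -0.0057], [-0.001, -0.0, -0.0057], [-0.0013, -0.0, -0.0057], [-0.0015, -0.0, -0.0056], [-0.0018, -0.0, -0.0055], [-0.002, -0.0, -0.0054], [-0.0022, -0.0, -0.0053], [-0.0025, -0.0, -0.0052], [-0.0027, -0.0, -0.0051]]
```

Call:
{"name": "step_arm", "arguments": {"rows": [{"translation": [0.0015,0,-0.0056],"turn": [0,0,0],"jaw": 0},{"translation": [0.0013,0,-0.0057],"turn": [0,0,0],"jaw": 0},{"translation": [0.001,0,-0.0057],"turn": [0,0,0],"jaw": 0},{"translation": [0.0008,0,-0.0057],"turn": [0,0,0],"jaw": 0},{"translation": [0.0005,0,-0.0058],"turn": [0,0,0],"jaw": 0},{"translation": [0.0003,0,-0.0058],"turn": [0,0,0],"jaw": 0},{"translation": [0,0,-0.0058],"turn": [0,0,0],"jaw": 0},{"translation": [-0.0002,0,-0.0058],"turn": [0,0,0],"jaw": 0},{"translation": [-0.0005,0,-0.0058],"turn": [0,0,0],"jaw": 0}]}}

```text
clock: 15.8
tool_pos: [640.7, -329.0, 75.5]
orientation: [[0.956, 0.041, 0.292], [0.038, -0.999, 0.017], [0.292, -0.005, -0.956]]
ft_force: [-3.0, 5.8, -4.9]
gripper_width: 0.09
gripper_force: 58.5
```

Call:
{"name": "step_arm", "arguments": {"rows": [{"translation": [-0.0008,0,-0.0057],"turn": [0,0,0],"jaw": 0},{"translation": [-0.001,0,-0.0057],"turn": [0,0,0],"jaw": 0},{"translation": [-0.0013,0,-0.0057],"turn": [0,0,0],"jaw": 0},{"translation": [-0.0015,0,-0.0056],"turn": [0,0,0],"jaw": 0},{"translation": [-0.0018,0,-0.0055],"turn": [0,0,0],"jaw": 0},{"translation": [-0.002,0,-0.0054],"turn": [0,0,0],"jaw": 0},{"translation": [-0.0022,0,-0.0053],"turn": [0,0,0],"jaw": 0},{"translation": [0,0,0],"turn": [0,0,0],"jaw": 0}]}}

```text
clock: 16.8
tool_pos: [616.1, -330.0, 108.1]
orientation: [[0.957, 0.04, 0.287], [0.036, -0.999, 0.018], [0.288, -0.007, -0.958]]
ft_force: [-5.8, 4.8, -6.3]
gripper_width: 0.084
gripper_force: 58.7
```

```bash
python3 - <<'E'
from plan import *
o=robot.get_obs();R=o['orientation'];p=o['tool_pos']
y=np.radians(2.33);cx=np.array([np.cos(y),np.sin(y),0])
g=p-8*R[:,2]-np.array([520.1,-335.6,32.]);print(np.hypot(g@cx,g[2]),np.arctan2(g[2],g@cx),o['ft_force'])
E
```

```text
125.81142187842848 0.7285938977457265 [-5.75249287  4.78732722 -6.28522537]
```

Call:
{"name": "step_arm", "arguments": {"rows": [{"translation": [-0.002,0,-0.005],"turn": [0,0,0],"jaw": 0},{"translation": [-0.002,0,-0.005],"turn": [0,0,0],"jaw": 0},{"translation": [0,0,0],"turn": [0,0,0],"jaw": 0}]}}

```text
clock: 17.18
tool_pos: [607.0, -330.3, 115.1]
orientation: [[0.958, 0.039, 0.283], [0.035, -0.999, 0.019], [0.283, -0.008, -0.959]]
ft_force: [-9.1, 6.4, -7.9]
gripper_width: 0.083
gripper_force: 58.7
```

Call:
{"name": "step_arm", "arguments": {"rows": [{"translation": [-0.003,0,-0.005],"turn": [0,0,0],"jaw": 0},{"translation": [0,0,0],"turn": [0,0,0],"jaw": 0}]}}

```text
clock: 17.42
tool_pos: [601.4, -330.5, 118.3]
orientation: [[0.959, 0.04, 0.28], [0.036, -0.999, 0.02], [0.281, -0.009, -0.96]]
ft_force: [-10.0, 4.7, -8.3]
gripper_width: 0.081
gripper_force: 58.6
```

```bash
python3 - <<'E'
from plan import *
o=robot.get_obs();R=o['orientation'];p=o['tool_pos']
y=np.radians(2.33);cx=np.array([np.cos(y),np.sin(y),0])
g=p-8*R[:,2]-np.array([520.1,-335.6,32.]);print(np.hypot(g@cx,g[2]),np.arctan2(g[2],g@cx),o['ft_force'])
E
```

```text
122.89349268254799 0.8706522268810992 [-10.00016101   4.7380422   -8.26162707]
```

```bash
python3 - <<'E'
from h import *
a=snap('scene','s3')['img'];b=snap('top','t3')['img']
im=np.hstack([a[170:290,330:460],b[120:240,340:470]])[:,:,::-1]
cv2.imwrite('pics/m3.png',cv2.resize(im,(800,370),interpolation=cv2.INTER_CUBIC))
from fit import W
c=[578.5,-173.1,0,np.radians(2.33)]
for a in (.7,.78,.87):
    print(a,[(proj('s3',W(c,(-65+r*np.cos(a),-160,32+r*np.sin(a))))-[330,170])*400/130 for r in (0,128,173)])
E
```

```text
0.7 [array([144.1, 345.3]), array([198.9, 214.9]), array([218.3, 168.8])]
0.78 [array([144.1, 345.3]), array([197.5, 215.2]), array([216.5, 168.8])]
0.87 [array([144.1, 345.3]), array([195.5, 216.6]), array([214. , 170.2])]
```

View pics/m3.png

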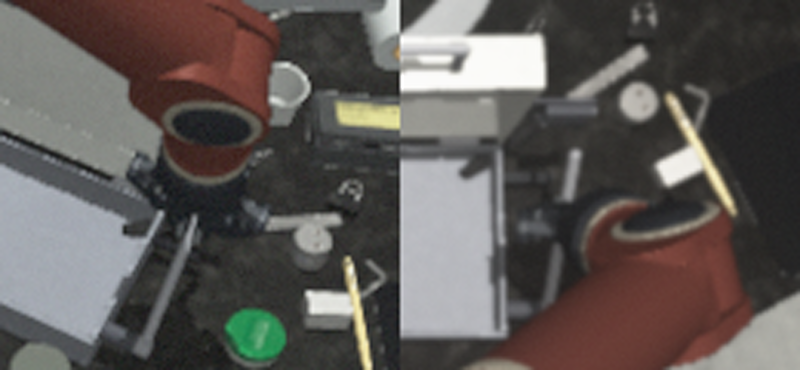

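```bash
python3 - <<'E'
from h import *
from fit import W
c=[578.5,-173.1,0,np.radians(2.33)]
for a in (0,.5,.6,.7,.78,.87): print(a,proj('t3',W(c,(-65+173*np.cos(a),-160,32+173*np.sin(a)))))
E
```

```text
0 [386.2 160.6]
0.5 [393.5 162.4]
0.6 [395.  164.7]
0.7 [396.4 167.7]
0.78 [397.5 170.5]
0.87 [398.7 174.1]
```

Call:
{"name": "step_arm", "arguments": {"rows": [{"translation": [-0.0028,0,-0.0053],"turn": [0,0,0],"jaw": 0},{"translation": [0,0,0],"turn": [0,0,0],"jaw": 0},{"translation": [0,0,0],"turn": [0,0,0],"jaw": 0}]}}

```text
clock: 17.9
tool_pos: [599.3, -330.4, 120.7]
orientation: [[0.959, 0.04, 0.281], [0.036, -0.999, 0.018], [0.282, -0.007, -0.959]]
ft_force: [-3.8, 1.6, -26.9]
gripper_width: 0.084
gripper_force: 59.1
```

```bash
python3 - <<'E'
from h import *
b=snap('top','t4')['img'];a=snap('scene','s4')['img']
im=np.hstack([b[150:230,370:430],cv2.imread('pics/t3.png')[150:230,370:430,::-1]])[:,:,::-1]
cv2.imwrite('pics/m4.png',cv2.resize(im,None,fx=6,fy=6,interpolation=cv2.INTER_CUBIC))
print(robot.get_obs()['tool_pos'],robot.get_obs()['orientation'])
E
```

```text
[ 599.22995773 -330.40185959  120.64726945] [[ 0.95880069  0.04009341  0.28123611]
 [ 0.03635118 -0.99916759  0.0185129 ]
 [ 0.28174425 -0.00752692 -0.95946001]]
```

View pics/m4.png

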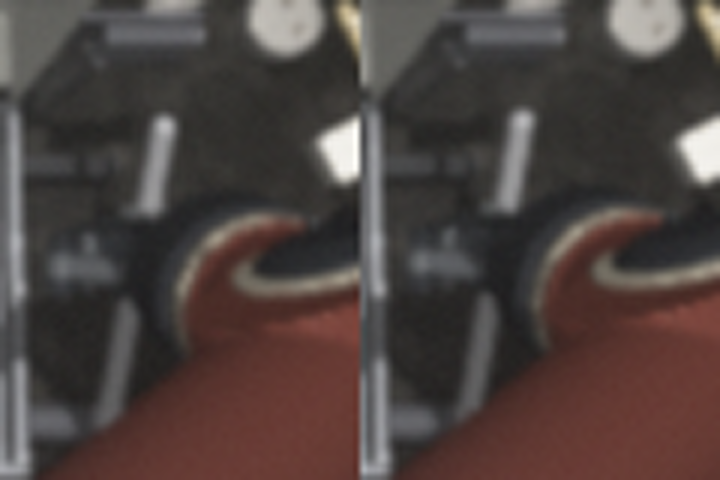

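Call:
{"name": "step_arm", "arguments": {"rows": [{"translation": [0,0,0],"turn": [0,0,0],"jaw": 15},{"translation": [0,0,0],"turn": [0,0,0],"jaw": 28},{"translation": [0,0,0],"turn": [0,0,0],"jaw": 28},{"translation": [0,0,-0.02],"turn": [0,0,0],"jaw": 28},{"translation": [0,0,-0.04],"turn": [0,0,0],"jaw": 28},{"translation": [0,0,-0.04],"turn": [0,0,0],"jaw": 28},{"translation": [0,0,-0.05],"turn": [0,0,0],"jaw": 28},{"translation": [0,0,-0.05],"turn": [0,0,0],"jaw": 28},{"translation": [0,0,0],"turn": [0,0,0],"jaw": 28}]}}

```text
clock: 19.12
tool_pos: [545.8, -338.6, 325.9]
orientation: [[0.951, 0.037, 0.306], [0.037, -0.999, 0.005], [0.306, 0.007, -0.952]]
ft_force: [-0.3, -0.4, 0.6]
gripper_width: 0.277
gripper_force: 0.0
```

```bash
python3 plan.py 697 -169 335 92.3 0 12; python3 - <<'E'
from h import *
b=snap('top','t5')['img'];a=snap('scene','s5')['img']
im=np.hstack([b[120:240,310:430],a[150:270,310:430]])[:,:,::-1]
cv2.imwrite('pics/m5.png',cv2.resize(im,(800,400),interpolation=cv2.INTER_CUBIC))
E
```

```text
t [ 0.0209 -0.0017  0.0027] turn [ 1.19 -1.14 -7.44] x 12 | pos [ 545.8 -338.6  325.9] F [-0.3 -0.4  0.6] w 0.277 gf 0.0 clk 19.1
```

View pics/m5.png

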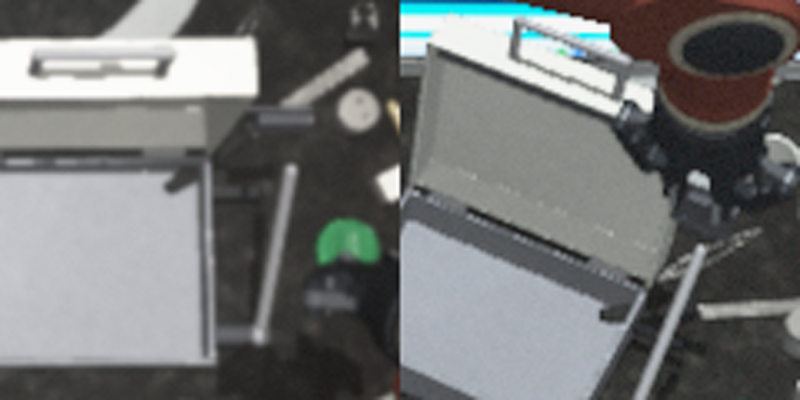

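The rod stands up with its tip at (291,168). The lid is open, with the bar at about (100,54) in the left half, which I'll measure to check where it is.

```bash
python3 - <<'E'
from h import *
from fit import W
c=[578.5,-173.1,0,np.radians(2.33)]
for v in (50,54,58): print(atz('t5',(340,120+v*.3),258))
for th in (1.55,1.6,1.65): 
    w=W(c,(90-220*np.cos(th)+20*np.sin(th),0,40+220*np.sin(th)+20*np.cos(th))); print(th,w,(proj('t5',w)-[310,120])/.3,(proj('s5',w)-[310,150])/.3+[400,0])
E
```

```text
[ 708. -164.  258.]
[ 705.1 -164.   258. ]
[ 702.1 -164.1  258. ]
1.55 [ 683.8 -168.8  260.4] [106.6  82.1] [561.1  54.1]
1.6 [ 694.8 -168.4  259.3] [106.   67.5] [566.3  46.7]
1.65 [ 705.7 -167.9  257.7] [105.3  53.3] [571.3  39.9]
```

Call:
{"name": "step_arm", "arguments": {"rows": [{"translation": [0.0209,-0.0017,0.0025],"turn": [1.19,-1.14,-7.44],"jaw": 45},{"translation": [0.0209,-0.0017,0.0025],"turn": [1.19,-1.14,-7.44],"jaw": 45},{"translation": [0.0209,-0.0017,0.0025],"turn": [1.19,-1.14,-7.44],"jaw": 45},{"translation": [0.0209,-0.0017,0.0025],"turn": [1.19,-1.14,-7.44],"jaw": 45},{"translation": [0.0209,-0.0017,0.0025],"turn": [1.19,-1.14,-7.44],"jaw": 45},{"translation": [0.0209,-0.0017,0.0025],"turn": [1.19,-1.14,-7.44],"jaw": 45},{"translation": [0.0209,-0.0017,0.0025],"turn": [1.19,-1.14,-7.44],"jaw": 45},{"translation": [0.0209,-0.0017,0.0025],"turn": [1.19,-1.14,-7.44],"jaw": 45},{"translation": [0.0209,-0.0017,0.0025],"turn": [1.19,-1.14,-7.44],"jaw": 45},{"translation": [0.0209,-0.0017,0.0025],"turn": [1.19,-1.14,-7.44],"jaw": 45},{"translation": [0.0209,-0.0017,0.0025],"turn": [1.19,-1.14,-7.44],"jaw": 45},{"translation": [0.0209,-0.0017,0.0025],"turn": [1.19,-1.14,-7.44],"jaw": 45}]}}

```text
clock: 20.72
tool_pos: [696.9, -163.2, 326.8]
orientation: [[-0.048, 0.999, -0.015], [0.999, 0.048, 0.009], [0.009, -0.014, -1.0]]
ft_force: [0.3, -0.7, 0.4]
gripper_width: 0.449
gripper_force: 0.0
```

```bash
python3 plan.py 698 -169 252 92.3 0 4
```

```text
t [-0.0016  0.0004  0.0187] turn [-0.21 -0.14  0.11] x 4 | pos [ 696.9 -163.2  326.8] F [ 0.3 -0.7  0.4] w 0.449 gf 0.0 clk 20.7
```

Call:
{"name": "step_arm", "arguments": {"rows": [{"translation": [-0.0016,0.0016,0.019],"turn": [0,0,0],"jaw": 45},{"translation": [-0.0016,0.0016,0.019],"turn": [0,0,0],"jaw": 45},{"translation": [-0.0016,0.0016,0.019],"turn": [0,0,0],"jaw": 45},{"translation": [-0.0016,0.0016,0.019],"turn": [0,0,0],"jaw": 45},{"translation": [0,0,0],"turn": [0,0,0],"jaw": 45},{"translation": [0,0,0],"turn": [0,0,0],"jaw": 0},{"translation": [0,0,0],"turn": [0,0,0],"jaw": 0},{"translation": [0,0,0],"turn": [0,0,0],"jaw": 0},{"translation": [0,0,0],"turn": [0,0,0],"jaw": 0}]}}

```text
clock: 21.85
tool_pos: [703.2, -169.7, 253.8]
orientation: [[-0.043, 0.999, -0.009], [0.999, 0.043, 0.008], [0.009, -0.009, -1.0]]
ft_force: [1.2, -0.1, 3.1]
gripper_width: 0.092
gripper_force: 58.7
```

```bash
python3 - <<'E'
from plan import *
rows((698,-169,252),tgt(92.3),4)
th=np.linspace(1.65,1.35,13)
p=np.c_[90-220*np.cos(th)+20*np.sin(th),40+220*np.sin(th)+20*np.cos(th)]
print((np.diff(p,axis=0)*[1,-1]).round(1).tolist(),p[-1])
E
```

```text
t [ 0.0002 -0.0013  0.0005] turn [-0.13 -0.12  0.05] x 4 | pos [ 703.2 -169.7  253.8] F [ 1.2 -0.1  3.1] w 0.092 gf 58.7 clk 21.9
[[-5.5, -0.9], [-5.5, -0.7], [-5.5, -0.6], [-5.5, -0.5], [-5.5, -0.3], [-5.5, -0.2], [-5.5, -0.0], [-5.5, 0.1], [-5.5, 0.2], [-5.5, 0.4], [-5.5, 0.5], [-5.5, 0.6]] [ 61.332996   259.03927246]
```

Call:
{"name": "step_arm", "arguments": {"rows": [{"translation": [0,-0.0055,-0.0009],"turn": [0,0,0],"jaw": 0},{"translation": [0,-0.0055,-0.0007],"turn": [0,0,0],"jaw": 0},{"translation": [0,-0.0055,-0.0006],"turn": [0,0,0],"jaw": 0},{"translation": [0,-0.0055,-0.0005],"turn": [0,0,0],"jaw": 0},{"translation": [0,-0.0055,-0.0003],"turn": [0,0,0],"jaw": 0},{"translation": [0,-0.0055,-0.0002],"turn": [0,0,0],"jaw": 0},{"translation": [0,-0.0055,0],"turn": [0,0,0],"jaw": 0},{"translation": [0,-0.0055,0.0001],"turn": [0,0,0],"jaw": 0},{"translation": [0,-0.0055,0.0002],"turn": [0,0,0],"jaw": 0},{"translation": [0,-0.0055,0.0004],"turn": [0,0,0],"jaw": 0}]}}

```text
clock: 23.1
tool_pos: [649.8, -171.7, 256.6]
orientation: [[-0.044, 0.999, -0.005], [0.999, 0.044, 0.008], [0.008, -0.005, -1.0]]
ft_force: [5.0, 0.5, 0.5]
gripper_width: 0.091
gripper_force: 58.8
```

Call:
{"name": "step_arm", "arguments": {"rows": [{"translation": [0,-0.004,0.0004],"turn": [0,0,0],"jaw": 0},{"translation": [0,-0.004,0.0005],"turn": [0,0,0],"jaw": 0},{"translation": [0,0,0],"turn": [0,0,0],"jaw": 0}]}}

```text
clock: 23.48
tool_pos: [639.0, -172.1, 255.3]
orientation: [[-0.043, 0.999, -0.013], [0.999, 0.043, 0.009], [0.01, -0.012, -1.0]]
ft_force: [1.3, 1.7, 4.3]
gripper_width: 0.087
gripper_force: 59.3
```

Call:
{"name": "step_arm", "arguments": {"rows": [{"translation": [0,-0.003,0.0004],"turn": [0,0,0],"jaw": 0},{"translation": [0,0,0],"turn": [0,0,0],"jaw": 0}]}}

```text
clock: 23.72
tool_pos: [636.5, -172.2, 254.9]
orientation: [[-0.043, 0.999, -0.012], [0.999, 0.044, 0.009], [0.01, -0.011, -1.0]]
ft_force: [1.4, 2.5, 5.6]
gripper_width: 0.093
gripper_force: 59.4
```

Call:
{"name": "step_arm", "arguments": {"rows": [{"translation": [0,-0.002,0.0003],"turn": [0,0,0],"jaw": 0},{"translation": [0,0,0],"turn": [0,0,0],"jaw": 0}]}}

```text
clock: 23.98
tool_pos: [635.8, -172.2, 254.9]
orientation: [[-0.044, 0.999, -0.009], [0.999, 0.044, 0.009], [0.009, -0.008, -1.0]]
ft_force: [4.6, 3.2, 4.7]
gripper_width: 0.091
gripper_force: 59.4
```

Call:
{"name": "step_arm", "arguments": {"rows": [{"translation": [0,-0.003,0.0004],"turn": [0,0,0],"jaw": 0},{"translation": [0,0,0],"turn": [0,0,0],"jaw": 0},{"translation": [0,0,0],"turn": [0,0,0],"jaw": 0}]}}

```text
clock: 24.35
tool_pos: [635.1, -172.3, 254.8]
orientation: [[-0.045, 0.999, -0.004], [0.999, 0.045, 0.008], [0.008, -0.003, -1.0]]
ft_force: [8.1, 1.3, 2.8]
gripper_width: 0.09
gripper_force: 59.2
```

```bash
python3 - <<'E'
from h import *
b=snap('top','t6')['img'];a=snap('scene','s6')['img']
im=np.hstack([b[130:250,310:430],a[140:260,340:460]])[:,:,::-1]
cv2.imwrite('pics/m6.png',cv2.resize(im,(800,400),interpolation=cv2.INTER_CUBIC))
E
```

```text
(no output)
```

View pics/m6.png

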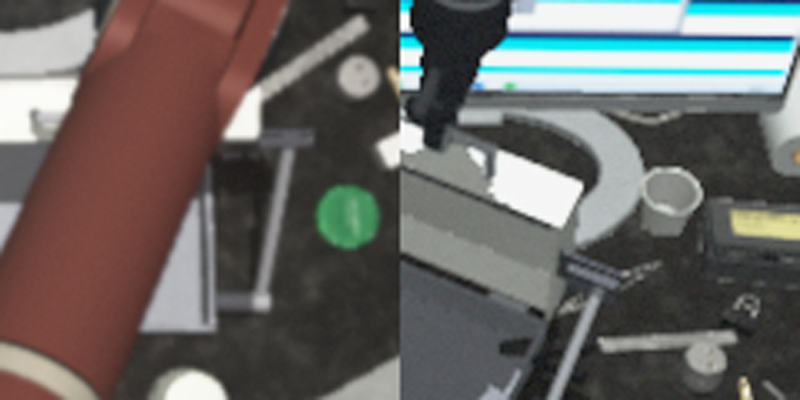

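The rod tip sits under the dark ear ((290,140) left, (600,280) right), and the push force has risen without movement. So the lid rests on the rod, and I can release it.

Call:
{"name": "step_arm", "arguments": {"rows": [{"translation": [0,0.002,0],"turn": [0,0,0],"jaw": 0},{"translation": [0,0,0],"turn": [0,0,0],"jaw": 20},{"translation": [0,0,0],"turn": [0,0,0],"jaw": 40},{"translation": [0,0,0],"turn": [0,0,0],"jaw": 40},{"translation": [0,0,0],"turn": [0,0,0],"jaw": 40},{"translation": [0,0,-0.02],"turn": [0,0,0],"jaw": 40},{"translation": [0,0,-0.03],"turn": [0,0,0],"jaw": 40},{"translation": [0,0,-0.03],"turn": [0,0,0],"jaw": 40},{"translation": [0,0,0],"turn": [0,0,0],"jaw": 40},{"translation": [0,0,0],"turn": [0,0,0],"jaw": 40}]}}

```text
clock: 25.7
tool_pos: [634.0, -173.3, 332.7]
orientation: [[-0.043, 0.999, -0.014], [0.999, 0.043, 0.009], [0.01, -0.013, -1.0]]
ft_force: [0.8, 0.1, -0.5]
gripper_width: 0.401
gripper_force: 0.0
```

```bash
python3 plan.py 431 -273 240 92.3 0 6; python3 - <<'E'
from h import *
b=snap('top','t7')['img'];a=snap('scene','s7')['img']
d=snap('top','t7')
im=np.hstack([b[130:290,150:430],a[130:290,150:430]])[:,:,::-1]
cv2.imwrite('pics/m7.png',cv2.resize(im,(800,229),interpolation=cv2.INTER_CUBIC))
E
```

```text
t [-0.0153 -0.0344  0.0156] turn [-0.13 -0.09  0.03] x 6 | pos [ 634.  -173.3  332.7] F [ 0.8  0.1 -0.5] w 0.401 gf 0.0 clk 25.7
```

View pics/m7.png

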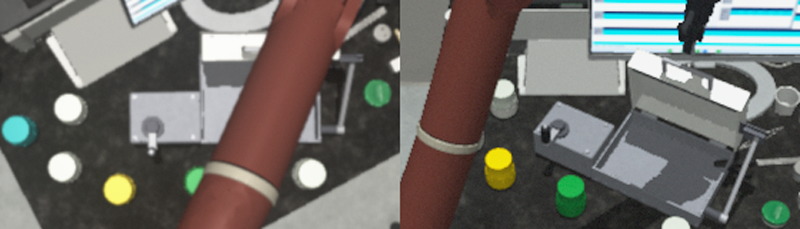

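The lid is propped in both views, and the jars are unmoved: (69,108), (64,167) and (310,173) in the left half. I'll take the right jar first.

Call:
{"name": "step_arm", "arguments": {"rows": [{"translation": [-0.0153,-0.0344,0.0156],"turn": [-0.1,-0.1,0],"jaw": 60},{"translation": [-0.0153,-0.0344,0.0156],"turn": [-0.1,-0.1,0],"jaw": 100},{"translation": [-0.0153,-0.0344,0.0156],"turn": [-0.1,-0.1,0],"jaw": 100},{"translation": [-0.0153,-0.0344,0.0156],"turn": [-0.1,-0.1,0],"jaw": 100},{"translation": [-0.0153,-0.0344,0.0156],"turn": [-0.1,-0.1,0],"jaw": 100},{"translation": [-0.0153,-0.0344,0.0156],"turn": [-0.1,-0.1,0],"jaw": 100},{"translation": [0,0,0],"turn": [0,0,0],"jaw": 100}]}}

```text
clock: 26.72
tool_pos: [427.5, -274.9, 239.9]
orientation: [[-0.037, 0.999, -0.006], [0.999, 0.037, -0.0], [0.0, -0.006, -1.0]]
ft_force: [0.8, -0.3, 0.0]
gripper_width: 1.001
gripper_force: 0.0
```

```bash
cat > jars.py <<'E'
from h import *
import sys
np.set_printoptions(precision=1,suppress=True)
f=sys.argv[1]; im=snap('top',f)['img']
m=(cv2.inRange(im,(185,190,180),(255,255,255)))
n,l,s,c=cv2.connectedComponentsWithStats(m)
for i in range(1,n):
    if 180<s[i,4]<900 and max(s[i,2:4])<36 and c[i][1]>160: print(s[i],c[i],atz(f,c[i],68))
E
python3 jars.py t8; python3 plan.py 431 -273 30 92.3 0 6
```

```text
[120 164  15  15 186] [127.  171.2] [635.7 412.5  68. ]
[189 196  18  19 276] [197.4 204.9] [545.2 209.2  68. ]
[184 237  19  20 282] [193.1 246.3] [428.8 216.5  68. ]
t [0.0002 0.0002 0.0351] turn [-0.02  0.    0.  ] x 6 | pos [ 430.2 -274.   240.6] F [0.3 0.4 0.4] w 0.999 gf 0.0 clk 26.8
```

Call:
{"name": "step_arm", "arguments": {"rows": [{"translation": [0,0,0.035],"turn": [0,0,0],"jaw": 100},{"translation": [0,0,0.035],"turn": [0,0,0],"jaw": 100},{"translation": [0,0,0.035],"turn": [0,0,0],"jaw": 100},{"translation": [0,0,0.035],"turn": [0,0,0],"jaw": 100},{"translation": [0,0,0.035],"turn": [0,0,0],"jaw": 100},{"translation": [0,0,0.035],"turn": [0,0,0],"jaw": 100},{"translation": [0,0,0],"turn": [0,0,0],"jaw": 100},{"translation": [0,0,0],"turn": [0,0,0],"jaw": 0},{"translation": [0,0,0],"turn": [0,0,0],"jaw": 0},{"translation": [0,0,0],"turn": [0,0,0],"jaw": 0}]}}

```text
clock: 28.02
tool_pos: [432.6, -274.4, 33.3]
orientation: [[-0.044, 0.999, 0.002], [0.999, 0.044, -0.003], [-0.003, 0.002, -1.0]]
ft_force: [-2.2, 2.3, 5.5]
gripper_width: 0.669
gripper_force: 63.5
```

Call:
{"name": "step_arm", "arguments": {"rows": [{"translation": [0,0,-0.02],"turn": [0,0,0],"jaw": 0},{"translation": [0,0,-0.04],"turn": [0,0,0],"jaw": 0},{"translation": [0,0,-0.04],"turn": [0,0,0],"jaw": 0},{"translation": [0,0,0],"turn": [0,0,0],"jaw": 0}]}}

```text
clock: 28.52
tool_pos: [433.9, -275.2, 135.1]
orientation: [[-0.043, 0.999, 0.007], [0.999, 0.044, -0.006], [-0.006, 0.007, -1.0]]
ft_force: [0.6, -0.4, -1.0]
gripper_width: 0.666
gripper_force: 64.9
```

```bash
python3 plan.py 566.4 -245.7 130 92.3 0 4;
```

```text
t [0.006  0.0334 0.0014] turn [0.1  0.09 0.05] x 4 | pos [ 433.9 -275.2  135.1] F [ 0.6 -0.4 -1. ] w 0.666 gf 64.9 clk 28.5
```

Call:
{"name": "step_arm", "arguments": {"rows": [{"translation": [0.006,0.0334,0],"turn": [0.1,0.1,0],"jaw": 0},{"translation": [0.006,0.0334,0],"turn": [0.1,0.1,0],"jaw": 0},{"translation": [0.006,0.0334,0],"turn": [0.1,0.1,0],"jaw": 0},{"translation": [0.006,0.0334,0],"turn": [0.1,0.1,0],"jaw": 0},{"translation": [0,0,0],"turn": [0,0,0],"jaw": 0}]}}

```text
clock: 29.15
tool_pos: [565.1, -242.8, 129.8]
orientation: [[-0.046, 0.999, -0.008], [0.999, 0.046, 0.006], [0.006, -0.008, -1.0]]
ft_force: [-0.4, 0.6, -1.2]
gripper_width: 0.664
gripper_force: 65.4
```

```bash
python3 plan.py 566.4 -245.7 40 92.3 0 6;
```

```text
t [-0.0005  0.0003  0.015 ] turn [-0.08 -0.06  0.05] x 6 | pos [ 565.1 -242.8  129.8] F [-0.4  0.6 -1.2] w 0.664 gf 65.4 clk 29.1
```

Call:
{"name": "step_arm", "arguments": {"rows": [{"translation": [-0.0005,0.0003,0.015],"turn": [-0.08,-0.06,0],"jaw": 0},{"translation": [-0.0005,0.0003,0.015],"turn": [-0.08,-0.06,0],"jaw": 0},{"translation": [-0.0005,0.0003,0.015],"turn": [-0.08,-0.06,0],"jaw": 0},{"translation": [-0.0005,0.0003,0.015],"turn": [-0.08,-0.06,0],"jaw": 0},{"translation": [-0.0005,0.0003,0.015],"turn": [-0.08,-0.06,0],"jaw": 0},{"translation": [-0.0005,0.0003,0.013],"turn": [-0.08,-0.06,0],"jaw": 0},{"translation": [0,0,0],"turn": [0,0,0],"jaw": 0},{"translation": [0,0,0],"turn": [0,0,0],"jaw": 0}]}}

```text
clock: 30.15
tool_pos: [566.0, -247.0, 43.1]
orientation: [[-0.043, 0.999, 0.001], [0.999, 0.043, -0.001], [-0.001, 0.001, -1.0]]
ft_force: [0.4, -0.2, -0.8]
gripper_width: 0.666
gripper_force: 65.4
```

Call:
{"name": "step_arm", "arguments": {"rows": [{"translation": [0,0,0.003],"turn": [0,0,0],"jaw": 0},{"translation": [0,0,0.002],"turn": [0,0,0],"jaw": 0},{"translation": [0,0,0],"turn": [0,0,0],"jaw": 0}]}}

```text
clock: 30.52
tool_pos: [565.9, -246.8, 38.5]
orientation: [[-0.043, 0.999, 0.001], [0.999, 0.043, -0.001], [-0.001, 0.001, -1.0]]
ft_force: [-0.2, 0.6, 2.8]
gripper_width: 0.668
gripper_force: 65.8
```

Call:
{"name": "step_arm", "arguments": {"rows": [{"translation": [0,0,0],"turn": [0,0,0],"jaw": 70},{"translation": [0,0,0],"turn": [0,0,0],"jaw": 78},{"translation": [0,0,0],"turn": [0,0,0],"jaw": 88},{"translation": [0,0,0],"turn": [0,0,0],"jaw": 88},{"translation": [0,0,-0.02],"turn": [0,0,0],"jaw": 88},{"translation": [0,0,-0.04],"turn": [0,0,0],"jaw": 88},{"translation": [0,0,-0.05],"turn": [0,0,0],"jaw": 100},{"translation": [0,0,-0.05],"turn": [0,0,0],"jaw": 100},{"translation": [0,0,-0.02],"turn": [0,0,0],"jaw": 100},{"translation": [0,0,0],"turn": [0,0,0],"jaw": 100}]}}

```text
clock: 31.78
tool_pos: [566.5, -247.4, 221.1]
orientation: [[-0.043, 0.999, 0.006], [0.999, 0.043, -0.003], [-0.003, 0.006, -1.0]]
ft_force: [-0.7, 0.6, -0.9]
gripper_width: 1.001
gripper_force: 0.0
```

```bash
python3 jars.py t9; python3 plan.py 431 210 240 122.3 0 10
```

```text
[120 164  15  15 186] [127.  171.2] [635.7 412.5  68. ]
[189 196  18  19 278] [197.4 204.9] [545.2 209.4  68. ]
[184 237  19  20 282] [193.1 246.3] [428.8 216.5  68. ]
t [ 0.0481 -0.0004 -0.0021] turn [ 0.01  0.01 -2.98] x 10 | pos [ 565.6 -246.7  219. ] F [-0.3  0.6 -0.7] w 0.999 gf 0.0 clk 31.8
```

```bash
python3 plan.py 430.5 212 200 92.3 0 10
```

```text
t [ 0.0464 -0.0116  0.0018] turn [0.01 0.01 0.02] x 10 | pos [ 565.6 -246.7  219. ] F [-0.3  0.6 -0.7] w 0.999 gf 0.0 clk 31.8
```

Call:
{"name": "step_arm", "arguments": {"rows": [{"translation": [0.0464,-0.0116,0.0018],"turn": [0,0,0],"jaw": 100},{"translation": [0.0464,-0.0116,0.0018],"turn": [0,0,0],"jaw": 100},{"translation": [0.0464,-0.0116,0.0018],"turn": [0,0,0],"jaw": 100},{"translation": [0.0464,-0.0116,0.0018],"turn": [0,0,0],"jaw": 100},{"translation": [0.0464,-0.0116,0.0018],"turn": [0,0,0],"jaw": 100},{"translation": [0.0464,-0.0116,0.0018],"turn": [0,0,0],"jaw": 100},{"translation": [0.0464,-0.0116,0.0018],"turn": [0,0,0],"jaw": 100},{"translation": [0.0464,-0.0116,0.0018],"turn": [0,0,0],"jaw": 100},{"translation": [0.0464,-0.0116,0.0018],"turn": [0,0,0],"jaw": 100},{"translation": [0.0464,-0.0116,0.0018],"turn": [0,0,0],"jaw": 100},{"translation": [0,0,0],"turn": [0,0,0],"jaw": 100},{"translation": [0,0,0],"turn": [0,0,0],"jaw": 100}]}}

```text
clock: 33.33
tool_pos: [429.1, 211.0, 198.5]
orientation: [[-0.043, 0.999, -0.001], [0.999, 0.043, -0.003], [-0.003, -0.001, -1.0]]
ft_force: [-0.2, 0.3, 0.1]
gripper_width: 1.002
gripper_force: 0.0
```

```bash
python3 plan.py 430.5 212 31 92.3 0 5; python3 - <<'E'
from h import *
b=snap('top','t10')['img'];a=snap('scene','s10')['img']
im=np.hstack([b[130:290,150:430],a[130:290,150:430]])[:,:,::-1]
cv2.imwrite('pics/m8.png',cv2.resize(im,(800,229),interpolation=cv2.INTER_CUBIC))
E
```

```text
t [0.0002 0.0003 0.0335] turn [-0.01  0.03  0.03] x 5 | pos [429.1 211.  198.5] F [-0.2  0.3  0.1] w 1.002 gf 0.0 clk 33.3
```

View pics/m8.png

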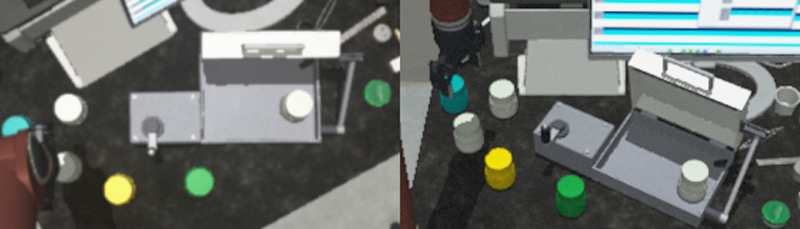

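The first jar stands in the chest ((297,103) left, (692,177) right). Jar 2 is where it was, at (467,122) in the right half.

Call:
{"name": "step_arm", "arguments": {"rows": [{"translation": [0.0002,0.0003,0.0335],"turn": [0,0,0],"jaw": 100},{"translation": [0.0002,0.0003,0.0335],"turn": [0,0,0],"jaw": 100},{"translation": [0.0002,0.0003,0.0335],"turn": [0,0,0],"jaw": 100},{"translation": [0.0002,0.0003,0.0335],"turn": [0,0,0],"jaw": 100},{"translation": [0.0002,0.0003,0.0335],"turn": [0,0,0],"jaw": 100},{"translation": [0,0,0],"turn": [0,0,0],"jaw": 100},{"translation": [0,0,0],"turn": [0,0,0],"jaw": 0},{"translation": [0,0,0],"turn": [0,0,0],"jaw": 0},{"translation": [0,0,0],"turn": [0,0,0],"jaw": 0}]}}

```text
clock: 34.55
tool_pos: [431.7, 212.7, 33.6]
orientation: [[-0.043, 0.999, 0.002], [0.999, 0.043, 0.0], [0.0, 0.002, -1.0]]
ft_force: [-0.6, -1.6, 6.1]
gripper_width: 0.668
gripper_force: 63.9
```

Call:
{"name": "step_arm", "arguments": {"rows": [{"translation": [0,0,-0.02],"turn": [0,0,0],"jaw": 0},{"translation": [0,0,-0.05],"turn": [0,0,0],"jaw": 0},{"translation": [0,0,-0.05],"turn": [0,0,0],"jaw": 0},{"translation": [0,0,-0.05],"turn": [0,0,0],"jaw": 0},{"translation": [0,0,0],"turn": [0,0,0],"jaw": 0}]}}

```text
clock: 35.17
tool_pos: [433.4, 213.9, 206.3]
orientation: [[-0.043, 0.999, 0.01], [0.999, 0.043, 0.005], [0.004, 0.01, -1.0]]
ft_force: [-0.0, 0.6, -2.1]
gripper_width: 0.667
gripper_force: 65.1
```

```bash
python3 plan.py 563.5 -173.7 190 92.3 0 9
```

```text
t [-0.0436  0.0126  0.0018] turn [ 0.06 -0.03  0.02] x 9 | pos [433.4 213.9 206.3] F [-0.   0.6 -2.1] w 0.667 gf 65.1 clk 35.2
```

Call:
{"name": "step_arm", "arguments": {"rows": [{"translation": [-0.0436,0.0126,0.0018],"turn": [0,0,0],"jaw": 0},{"translation": [-0.0436,0.0126,0.0018],"turn": [0,0,0],"jaw": 0},{"translation": [-0.0436,0.0126,0.0018],"turn": [0,0,0],"jaw": 0},{"translation": [-0.0436,0.0126,0.0018],"turn": [0,0,0],"jaw": 0},{"translation": [-0.0436,0.0126,0.0018],"turn": [0,0,0],"jaw": 0},{"translation": [-0.0436,0.0126,0.0018],"turn": [0,0,0],"jaw": 0},{"translation": [-0.0436,0.0126,0.0018],"turn": [0,0,0],"jaw": 0},{"translation": [-0.0436,0.0126,0.0018],"turn": [0,0,0],"jaw": 0},{"translation": [-0.0436,0.0126,0.0018],"turn": [0,0,0],"jaw": 0},{"translation": [0,0,0.02],"turn": [0,0,0],"jaw": 0},{"translation": [0,0,0.03],"turn": [0,0,0],"jaw": 0},{"translation": [0,0,0],"turn": [0,0,0],"jaw": 0}]}}

```text
clock: 36.67
tool_pos: [558.7, -173.2, 133.1]
orientation: [[-0.043, 0.999, -0.007], [0.999, 0.043, 0.002], [0.002, -0.006, -1.0]]
ft_force: [-1.0, -0.7, -1.2]
gripper_width: 0.668
gripper_force: 65.3
```

```bash
python3 plan.py 563.5 -173.7 43 92.3 0 6
```

```text
t [-0.0001  0.0008  0.015 ] turn [-0.06 -0.02  0.03] x 6 | pos [ 558.7 -173.2  133.1] F [-1.  -0.7 -1.2] w 0.668 gf 65.3 clk 36.7
```

Call:
{"name": "step_arm", "arguments": {"rows": [{"translation": [-0.0001,0.0006,0.015],"turn": [-0.06,0,0],"jaw": 0},{"translation": [-0.0001,0.0006,0.015],"turn": [-0.06,0,0],"jaw": 0},{"translation": [-0.0001,0.0006,0.015],"turn": [-0.06,0,0],"jaw": 0},{"translation": [-0.0001,0.0006,0.015],"turn": [-0.06,0,0],"jaw": 0},{"translation": [-0.0001,0.0006,0.015],"turn": [-0.06,0,0],"jaw": 0},{"translation": [-0.0001,0.0006,0.012],"turn": [-0.06,0,0],"jaw": 0},{"translation": [0,0,0.003],"turn": [0,0,0],"jaw": 0},{"translation": [0,0,0],"turn": [0,0,0],"jaw": 0},{"translation": [0,0,0],"turn": [0,0,0],"jaw": 0}]}}

```text
clock: 37.8
tool_pos: [565.7, -174.9, 46.6]
orientation: [[-0.043, 0.999, 0.008], [0.999, 0.043, -0.001], [-0.001, 0.008, -1.0]]
ft_force: [0.3, -0.4, -1.2]
gripper_width: 0.664
gripper_force: 65.3
```

Call:
{"name": "step_arm", "arguments": {"rows": [{"translation": [0,0,0.004],"turn": [0,0,0],"jaw": 0},{"translation": [0,0,0.003],"turn": [0,0,0],"jaw": 0},{"translation": [0,0,0.0015],"turn": [0,0,0],"jaw": 0},{"translation": [0,0,0],"turn": [0,0,0],"jaw": 0}]}}

```text
clock: 38.3
tool_pos: [565.4, -174.7, 38.8]
orientation: [[-0.043, 0.999, 0.007], [0.999, 0.043, 0.0], [-0.0, 0.007, -1.0]]
ft_force: [-0.8, 1.6, 7.0]
gripper_width: 0.668
gripper_force: 66.2
```

Contact with the floor, so I release, lift and head for the last jar.

Call:
{"name": "step_arm", "arguments": {"rows": [{"translation": [0,0,0],"turn": [0,0,0],"jaw": 70},{"translation": [0,0,0],"turn": [0,0,0],"jaw": 78},{"translation": [0,0,0],"turn": [0,0,0],"jaw": 88},{"translation": [0,0,0],"turn": [0,0,0],"jaw": 88},{"translation": [0,0,-0.02],"turn": [0,0,0],"jaw": 88},{"translation": [0,0,-0.04],"turn": [0,0,0],"jaw": 88},{"translation": [0,0,-0.05],"turn": [0,0,0],"jaw": 100},{"translation": [0,0,-0.05],"turn": [0,0,0],"jaw": 100},{"translation": [0,0,0],"turn": [0,0,0],"jaw": 100}]}}

```text
clock: 39.42
tool_pos: [566.4, -176.1, 201.9]
orientation: [[-0.043, 0.999, 0.016], [0.999, 0.043, -0.004], [-0.004, 0.016, -1.0]]
ft_force: [-0.1, 0.0, -0.4]
gripper_width: 1.003
gripper_force: 0.0
```

```bash
python3 jars.py t11; python3 plan.py 545 207 180 92.3 0 9
```

```text
[120 164  15  15 186] [127.  171.2] [635.7 412.5  68. ]
[189 196  18  19 277] [197.4 204.9] [545.3 209.3  68. ]
t [ 0.0425 -0.0005  0.0021] turn [0.07 0.01 0.02] x 9 | pos [ 565.1 -175.1  199.4] F [ 0.5  0.6 -0.2] w 0.999 gf 0.0 clk 39.5
```

```bash
python3 plan.py 545 207 180 142.3 0 10
```

```text
t [0.0366 0.0147 0.002 ] turn [ 0.05  0.04 -4.98] x 10 | pos [ 565.1 -175.1  199.4] F [ 0.5  0.6 -0.2] w 0.999 gf 0.0 clk 39.5
```

Call:
{"name": "step_arm", "arguments": {"rows": [{"translation": [0.0425,-0.0005,0.0021],"turn": [0,0,0],"jaw": 100},{"translation": [0.0425,-0.0005,0.0021],"turn": [0,0,0],"jaw": 100},{"translation": [0.0425,-0.0005,0.0021],"turn": [0,0,0],"jaw": 100},{"translation": [0.0425,-0.0005,0.0021],"turn": [0,0,0],"jaw": 100},{"translation": [0.0425,-0.0005,0.0021],"turn": [0,0,0],"jaw": 100},{"translation": [0.0425,-0.0005,0.0021],"turn": [0,0,0],"jaw": 100},{"translation": [0.0425,-0.0005,0.0021],"turn": [0,0,0],"jaw": 100},{"translation": [0.0425,-0.0005,0.0021],"turn": [0,0,0],"jaw": 100},{"translation": [0.0425,-0.0005,0.0021],"turn": [0,0,0],"jaw": 100}]}}

```text
clock: 40.6
tool_pos: [542.2, 208.6, 176.5]
orientation: [[-0.043, 0.999, 0.004], [0.999, 0.043, -0.002], [-0.002, 0.004, -1.0]]
ft_force: [-0.2, -0.9, 0.0]
gripper_width: 0.999
gripper_force: 0.0
```

Call:
{"name": "step_arm", "arguments": {"rows": [{"translation": [0,0,0],"turn": [0,0,-10],"jaw": 100},{"translation": [0,0,0],"turn": [0,0,-10],"jaw": 100},{"translation": [0,0,0],"turn": [0,0,-10],"jaw": 100},{"translation": [0,0,0],"turn": [0,0,-10],"jaw": 100},{"translation": [0,0,0],"turn": [0,0,-10],"jaw": 100},{"translation": [0,0,0],"turn": [0,0,0],"jaw": 100},{"translation": [0,0,0],"turn": [0,0,0],"jaw": 100}]}}

```text
clock: 41.48
tool_pos: [542.8, 207.2, 177.4]
orientation: [[-0.792, 0.611, 0.005], [0.611, 0.792, -0.001], [-0.005, 0.002, -1.0]]
ft_force: [-0.2, 0.6, -1.0]
gripper_width: 1.003
gripper_force: 0.0
```

```bash
python3 plan.py 545 206 31 142.3 0 5
```

```text
t [-0.0004  0.      0.0293] turn [0.03 0.06 0.01] x 5 | pos [542.8 207.2 177.4] F [-0.2  0.6 -1. ] w 1.003 gf 0.0 clk 41.5
```

Call:
{"name": "step_arm", "arguments": {"rows": [{"translation": [-0.0004,0,0.0293],"turn": [0,0,0],"jaw": 100},{"translation": [-0.0004,0,0.0293],"turn": [0,0,0],"jaw": 100},{"translation": [-0.0004,0,0.0293],"turn": [0,0,0],"jaw": 100},{"translation": [-0.0004,0,0.0293],"turn": [0,0,0],"jaw": 100},{"translation": [-0.0004,0,0.0293],"turn": [0,0,0],"jaw": 100},{"translation": [0,0,0],"turn": [0,0,0],"jaw": 100},{"translation": [0,0,0],"turn": [0,0,0],"jaw": 0},{"translation": [0,0,0],"turn": [0,0,0],"jaw": 0},{"translation": [0,0,0],"turn": [0,0,0],"jaw": 0}]}}

```text
clock: 42.6
tool_pos: [547.3, 206.8, 34.1]
orientation: [[-0.793, 0.609, 0.011], [0.609, 0.793, 0.001], [-0.008, 0.008, -1.0]]
ft_force: [-0.7, 0.4, 7.6]
gripper_width: 0.667
gripper_force: 63.6
```

Call:
{"name": "step_arm", "arguments": {"rows": [{"translation": [0,0,-0.02],"turn": [0,0,0],"jaw": 0},{"translation": [0,0,-0.05],"turn": [0,0,0],"jaw": 0},{"translation": [0,0,-0.05],"turn": [0,0,0],"jaw": 0},{"translation": [0,0,-0.05],"turn": [0,0,0],"jaw": 0},{"translation": [0,0,0],"turn": [0,0,10],"jaw": 0},{"translation": [0,0,0],"turn": [0,0,10],"jaw": 0},{"translation": [0,0,0],"turn": [0,0,10],"jaw": 0},{"translation": [0,0,0],"turn": [0,0,10],"jaw": 0},{"translation": [0,0,0],"turn": [0,0,10],"jaw": 0},{"translation": [0,0,0],"turn": [0,0,0],"jaw": 0}]}}

```text
clock: 43.85
tool_pos: [544.2, 206.3, 202.0]
orientation: [[-0.045, 0.999, 0.007], [0.999, 0.045, -0.001], [-0.001, 0.007, -1.0]]
ft_force: [0.1, 0.1, -1.2]
gripper_width: 0.671
gripper_force: 64.8
```

```bash
python3 plan.py 560.6 -101.8 195 92.3 0 8
```

```text
t [-0.0386  0.0004  0.0009] turn [0.05 0.01 0.04] x 8 | pos [544.2 206.3 202. ] F [ 0.1  0.1 -1.2] w 0.671 gf 64.8 clk 43.9
```

Call:
{"name": "step_arm", "arguments": {"rows": [{"translation": [-0.0386,0.0004,0.0009],"turn": [0,0,0],"jaw": 0},{"translation": [-0.0386,0.0004,0.0009],"turn": [0,0,0],"jaw": 0},{"translation": [-0.0386,0.0004,0.0009],"turn": [0,0,0],"jaw": 0},{"translation": [-0.0386,0.0004,0.0009],"turn": [0,0,0],"jaw": 0},{"translation": [-0.0386,0.0004,0.0009],"turn": [0,0,0],"jaw": 0},{"translation": [-0.0386,0.0004,0.0009],"turn": [0,0,0],"jaw": 0},{"translation": [-0.0386,0.0004,0.0009],"turn": [0,0,0],"jaw": 0},{"translation": [-0.0386,0.0004,0.0009],"turn": [0,0,0],"jaw": 0},{"translation": [0,0,0.02],"turn": [0,0,0],"jaw": 0},{"translation": [0,0,0.03],"turn": [0,0,0],"jaw": 0},{"translation": [0,0,0],"turn": [0,0,0],"jaw": 0},{"translation": [0,0,0],"turn": [0,0,0],"jaw": 0}]}}

```text
clock: 45.35
tool_pos: [561.7, -102.4, 145.6]
orientation: [[-0.044, 0.999, 0.007], [0.999, 0.044, -0.0], [-0.001, 0.007, -1.0]]
ft_force: [-1.2, -0.2, -1.8]
gripper_width: 0.667
gripper_force: 65.1
```

```bash
python3 plan.py 561 -101.8 43 92.3 0 6
```

```text
t [ 0.0001 -0.0002  0.0171] turn [0.07 0.01 0.04] x 6 | pos [ 561.7 -102.4  145.6] F [-1.2 -0.2 -1.8] w 0.667 gf 65.1 clk 45.4
```

Call:
{"name": "step_arm", "arguments": {"rows": [{"translation": [0,0,0.017],"turn": [0,0,0],"jaw": 0},{"translation": [0,0,0.017],"turn": [0,0,0],"jaw": 0},{"translation": [0,0,0.017],"turn": [0,0,0],"jaw": 0},{"translation": [0,0,0.017],"turn": [0,0,0],"jaw": 0},{"translation": [0,0,0.017],"turn": [0,0,0],"jaw": 0},{"translation": [0,0,0.014],"turn": [0,0,0],"jaw": 0},{"translation": [0,0,0.003],"turn": [0,0,0],"jaw": 0},{"translation": [0,0,0],"turn": [0,0,0],"jaw": 0},{"translation": [0,0,0],"turn": [0,0,0],"jaw": 0}]}}

```text
clock: 46.48
tool_pos: [562.9, -102.5, 43.5]
orientation: [[-0.043, 0.999, 0.008], [0.999, 0.043, -0.001], [-0.001, 0.008, -1.0]]
ft_force: [1.1, -0.6, -1.8]
gripper_width: 0.671
gripper_force: 65.4
```

Call:
{"name": "step_arm", "arguments": {"rows": [{"translation": [0,0,0.003],"turn": [0,0,0],"jaw": 0},{"translation": [0,0,0.002],"turn": [0,0,0],"jaw": 0},{"translation": [0,0,0],"turn": [0,0,0],"jaw": 0}]}}

```text
clock: 46.85
tool_pos: [562.7, -102.2, 39.1]
orientation: [[-0.043, 0.999, 0.008], [0.999, 0.043, 0.0], [-0.0, 0.008, -1.0]]
ft_force: [-1.7, 0.8, 6.0]
gripper_width: 0.665
gripper_force: 66.2
```

Call:
{"name": "step_arm", "arguments": {"rows": [{"translation": [0,0,0],"turn": [0,0,0],"jaw": 70},{"translation": [0,0,0],"turn": [0,0,0],"jaw": 78},{"translation": [0,0,0],"turn": [0,0,0],"jaw": 88},{"translation": [0,0,0],"turn": [0,0,0],"jaw": 88},{"translation": [0,0,-0.02],"turn": [0,0,0],"jaw": 88},{"translation": [0,0,-0.04],"turn": [0,0,0],"jaw": 88},{"translation": [0,0,-0.05],"turn": [0,0,0],"jaw": 88},{"translation": [0,0,-0.05],"turn": [0,0,0],"jaw": 88},{"translation": [0,0,-0.02],"turn": [0,0,0],"jaw": 60},{"translation": [0,0,0],"turn": [0,0,0],"jaw": 50}]}}

```text
clock: 48.1
tool_pos: [562.0, -102.6, 219.5]
orientation: [[-0.043, 0.999, 0.011], [0.999, 0.043, -0.001], [-0.002, 0.011, -1.0]]
ft_force: [0.5, -0.1, -1.5]
gripper_width: 0.502
gripper_force: 0.0
```

```bash
python3 plan.py 459.9 37.2 220 92.3 0 4; python3 - <<'E'
from h import *
b=snap('top','t12')['img'];a=snap('scene','s12')['img']
im=np.hstack([b[130:290,150:430],a[130:290,150:430]])[:,:,::-1]
cv2.imwrite('pics/m9.png',cv2.resize(im,(800,229),interpolation=cv2.INTER_CUBIC))
E
```

```text
t [ 0.036  -0.024  -0.0003] turn [0.15 0.02 0.04] x 4 | pos [ 562.  -102.6  219.5] F [ 0.5 -0.1 -1.5] w 0.502 gf 0.0 clk 48.1
```

View pics/m9.png

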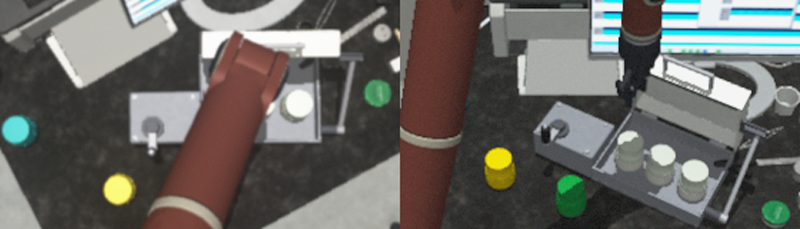

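All three white jars stand upright in the chest ((630,150), (660,163), (693,178) in the right half), and the lid is still propped. Next is the crank.

Call:
{"name": "step_arm", "arguments": {"rows": [{"translation": [0.036,-0.024,0],"turn": [0.15,0,0],"jaw": 50},{"translation": [0.036,-0.024,0],"turn": [0.15,0,0],"jaw": 50},{"translation": [0.036,-0.024,0],"turn": [0.15,0,0],"jaw": 50},{"translation": [0.036,-0.024,0],"turn": [0.15,0,0],"jaw": 50},{"translation": [0,0,0.03],"turn": [0,0,0],"jaw": 50},{"translation": [0,0,0.03],"turn": [0,0,0],"jaw": 50},{"translation": [0,0,0],"turn": [0,0,0],"jaw": 50},{"translation": [0,0,0],"turn": [0,0,0],"jaw": 50}]}}

```text
clock: 49.2
tool_pos: [459.0, 37.1, 157.5]
orientation: [[-0.043, 0.999, -0.004], [0.999, 0.043, -0.001], [-0.001, -0.004, -1.0]]
ft_force: [-0.3, 0.3, 0.6]
gripper_width: 0.496
gripper_force: 0.0
```

```bash
python3 plan.py 460 37.5 107 92.3 0 4
```

```text
t [0.0001 0.0003 0.0126] turn [-0.06  0.02  0.04] x 4 | pos [459.   37.1 157.5] F [-0.3  0.3  0.6] w 0.496 gf 0.0 clk 49.2
```

Call:
{"name": "step_arm", "arguments": {"rows": [{"translation": [0,0.0003,0.0126],"turn": [0,0,0],"jaw": 50},{"translation": [0,0.0003,0.0126],"turn": [0,0,0],"jaw": 50},{"translation": [0,0.0003,0.0126],"turn": [0,0,0],"jaw": 50},{"translation": [0,0.0003,0.0126],"turn": [0,0,0],"jaw": 50},{"translation": [0,0,0],"turn": [0,0,0],"jaw": 50},{"translation": [0,0,0],"turn": [0,0,0],"jaw": 0},{"translation": [0,0,0],"turn": [0,0,0],"jaw": 0},{"translation": [0,0,0],"turn": [0,0,0],"jaw": 0}]}}

```text
clock: 50.2
tool_pos: [461.1, 37.4, 107.6]
orientation: [[-0.043, 0.999, -0.001], [0.999, 0.043, -0.001], [-0.001, -0.001, -1.0]]
ft_force: [2.8, -1.0, -0.4]
gripper_width: 0.207
gripper_force: 58.5
```

```bash
python3 - <<'E'
from plan import *
rows((460,37.5,107),tgt(92.3),1)
print(robot.get_obs()['ft_force'])
# clockwise from above, start chest -x; chest angle phi=180deg decreasing -> tool x=chest y, tool y=chest x
a=np.radians(180-15*np.arange(25)); x,y=50*np.cos(a),50*np.sin(a)
print(np.c_[np.diff(y),np.diff(x)].round(1).tolist())
E
```

```text
t [ 0.0002 -0.0011  0.0006] turn [-0.03  0.07  0.18] x 1 | pos [461.1  37.4 107.6] F [ 2.8 -1.  -0.4] w 0.207 gf 58.5 clk 50.2
[ 2.84222215 -1.03368714 -0.36500385]
[[12.9, 1.7], [12.1, 5.0], [10.4, 7.9], [7.9, 10.4], [5.0, 12.1], [1.7, 12.9], [-1.7, 12.9], [-5.0, 12.1], [-7.9, 10.4], [-10.4, 7.9], [-12.1, 5.0], [-12.9, 1.7], [-12.9, -1.7], [-12.1, -5.0], [-10.4, -7.9], [-7.9, -10.4], [-5.0, -12.1], [-1.7, -12.9], [1.7, -12.9], [5.0, -12.1], [7.9, -10.4], [10.4, -7.9], [12.1, -5.0], [12.9, -1.7]]
```

Call:
{"name": "step_arm", "arguments": {"rows": [{"translation": [0.0129,0.0017,0],"turn": [0,0,0],"jaw": 0},{"translation": [0.0121,0.005,0],"turn": [0,0,0],"jaw": 0},{"translation": [0.0104,0.0079,0],"turn": [0,0,0],"jaw": 0},{"translation": [0.0079,0.0104,0],"turn": [0,0,0],"jaw": 0},{"translation": [0.005,0.0121,0],"turn": [0,0,0],"jaw": 0},{"translation": [0.0017,0.0129,0],"turn": [0,0,0],"jaw": 0},{"translation": [-0.0017,0.0129,0],"turn": [0,0,0],"jaw": 0},{"translation": [-0.005,0.0121,0],"turn": [0,0,0],"jaw": 0},{"translation": [-0.0079,0.0104,0],"turn": [0,0,0],"jaw": 0},{"translation": [-0.0104,0.0079,0],"turn": [0,0,0],"jaw": 0},{"translation": [-0.0121,0.005,0],"turn": [0,0,0],"jaw": 0},{"translation": [-0.0129,0.0017,0],"turn": [0,0,0],"jaw": 0}]}}

```text
clock: 51.7
tool_pos: [560.7, 46.0, 107.5]
orientation: [[-0.047, 0.999, -0.003], [0.999, 0.047, 0.004], [0.004, -0.002, -1.0]]
ft_force: [0.7, 2.8, 5.2]
gripper_width: 0.209
gripper_force: 59.6
```

Call:
{"name": "step_arm", "arguments": {"rows": [{"translation": [-0.0129,-0.0017,0],"turn": [0,0,0],"jaw": 0},{"translation": [-0.0121,-0.005,0],"turn": [0,0,0],"jaw": 0},{"translation": [-0.0104,-0.0079,0],"turn": [0,0,0],"jaw": 0},{"translation": [-0.0079,-0.0104,0],"turn": [0,0,0],"jaw": 0},{"translation": [-0.005,-0.0121,0],"turn": [0,0,0],"jaw": 0},{"translation": [-0.0017,-0.0129,0],"turn": [0,0,0],"jaw": 0},{"translation": [0.0017,-0.0129,0],"turn": [0,0,0],"jaw": 0},{"translation": [0.005,-0.0121,0],"turn": [0,0,0],"jaw": 0},{"translation": [0.0079,-0.0104,0],"turn": [0,0,0],"jaw": 0},{"translation": [0.0104,-0.0079,0],"turn": [0,0,0],"jaw": 0},{"translation": [0.0121,-0.005,0],"turn": [0,0,0],"jaw": 0},{"translation": [0.0129,-0.0017,0],"turn": [0,0,0],"jaw": 0}]}}

```text
clock: 53.2
tool_pos: [461.0, 36.6, 107.4]
orientation: [[-0.042, 0.999, 0.0], [0.999, 0.042, -0.003], [-0.003, 0.0, -1.0]]
ft_force: [6.3, -1.4, 1.8]
gripper_width: 0.207
gripper_force: 59.2
```

Call:
{"name": "step_arm", "arguments": {"rows": [{"translation": [0.0129,0.0017,0],"turn": [0,0,0],"jaw": 0},{"translation": [0.0121,0.005,0],"turn": [0,0,0],"jaw": 0},{"translation": [0.0104,0.0079,0],"turn": [0,0,0],"jaw": 0},{"translation": [0.0079,0.0104,0],"turn": [0,0,0],"jaw": 0},{"translation": [0.005,0.0121,0],"turn": [0,0,0],"jaw": 0},{"translation": [0.0017,0.0129,0],"turn": [0,0,0],"jaw": 0},{"translation": [-0.0017,0.0129,0],"turn": [0,0,0],"jaw": 0},{"translation": [-0.005,0.0121,0],"turn": [0,0,0],"jaw": 0},{"translation": [-0.0079,0.0104,0],"turn": [0,0,0],"jaw": 0},{"translation": [-0.0104,0.0079,0],"turn": [0,0,0],"jaw": 0},{"translation": [-0.0121,0.005,0],"turn": [0,0,0],"jaw": 0},{"translation": [-0.0129,0.0017,0],"turn": [0,0,0],"jaw": 0}]}}

```text
clock: 54.7
tool_pos: [560.9, 43.6, 107.5]
orientation: [[-0.045, 0.999, -0.001], [0.999, 0.045, 0.001], [0.001, -0.001, -1.0]]
ft_force: [4.0, 2.2, 6.8]
gripper_width: 0.207
gripper_force: 59.7
```

Call:
{"name": "step_arm", "arguments": {"rows": [{"translation": [-0.0129,-0.0017,0],"turn": [0,0,0],"jaw": 0},{"translation": [-0.0121,-0.005,0],"turn": [0,0,0],"jaw": 0},{"translation": [-0.0104,-0.0079,0],"turn": [0,0,0],"jaw": 0},{"translation": [-0.0079,-0.0104,0],"turn": [0,0,0],"jaw": 0},{"translation": [-0.005,-0.0121,0],"turn": [0,0,0],"jaw": 0},{"translation": [-0.0017,-0.0129,0],"turn": [0,0,0],"jaw": 0},{"translation": [0.0017,-0.0129,0],"turn": [0,0,0],"jaw": 0},{"translation": [0.005,-0.0121,0],"turn": [0,0,0],"jaw": 0},{"translation": [0.0079,-0.0104,0],"turn": [0,0,0],"jaw": 0},{"translation": [0.0104,-0.0079,0],"turn": [0,0,0],"jaw": 0},{"translation": [0.0121,-0.005,0],"turn": [0,0,0],"jaw": 0},{"translation": [0.0129,-0.0017,0],"turn": [0,0,0],"jaw": 0}]}}

```text
clock: 56.2
tool_pos: [461.0, 36.7, 107.4]
orientation: [[-0.042, 0.999, 0.0], [0.999, 0.042, -0.003], [-0.003, 0.0, -1.0]]
ft_force: [6.4, -2.4, 2.5]
gripper_width: 0.201
gripper_force: 59.3
```

Call:
{"name": "step_arm", "arguments": {"rows": [{"translation": [0.0129,0.0017,0],"turn": [0,0,0],"jaw": 0},{"translation": [0.0121,0.005,0],"turn": [0,0,0],"jaw": 0},{"translation": [0.0104,0.0079,0],"turn": [0,0,0],"jaw": 0},{"translation": [0.0079,0.0104,0],"turn": [0,0,0],"jaw": 0},{"translation": [0.005,0.0121,0],"turn": [0,0,0],"jaw": 0},{"translation": [0.0017,0.0129,0],"turn": [0,0,0],"jaw": 0},{"translation": [-0.0017,0.0129,0],"turn": [0,0,0],"jaw": 0},{"translation": [-0.005,0.0121,0],"turn": [0,0,0],"jaw": 0},{"translation": [-0.0079,0.0104,0],"turn": [0,0,0],"jaw": 0},{"translation": [-0.0104,0.0079,0],"turn": [0,0,0],"jaw": 0},{"translation": [-0.0121,0.005,0],"turn": [0,0,0],"jaw": 0},{"translation": [-0.0129,0.0017,0],"turn": [0,0,0],"jaw": 0}]}}

```text
clock: 57.7
tool_pos: [560.9, 43.7, 107.5]
orientation: [[-0.045, 0.999, -0.001], [0.999, 0.045, 0.001], [0.001, -0.001, -1.0]]
ft_force: [4.2, 3.2, 6.9]
gripper_width: 0.206
gripper_force: 59.7
```

Call:
{"name": "step_arm", "arguments": {"rows": [{"translation": [-0.0129,-0.0017,0],"turn": [0,0,0],"jaw": 0},{"translation": [-0.0121,-0.005,0],"turn": [0,0,0],"jaw": 0},{"translation": [-0.0104,-0.0079,0],"turn": [0,0,0],"jaw": 0},{"translation": [-0.0079,-0.0104,0],"turn": [0,0,0],"jaw": 0},{"translation": [-0.005,-0.0121,0],"turn": [0,0,0],"jaw": 0},{"translation": [-0.0017,-0.0129,0],"turn": [0,0,0],"jaw": 0},{"translation": [0.0017,-0.0129,0],"turn": [0,0,0],"jaw": 0},{"translation": [0.005,-0.0121,0],"turn": [0,0,0],"jaw": 0},{"translation": [0.0079,-0.0104,0],"turn": [0,0,0],"jaw": 0},{"translation": [0.0104,-0.0079,0],"turn": [0,0,0],"jaw": 0},{"translation": [0.0121,-0.005,0],"turn": [0,0,0],"jaw": 0},{"translation": [0.0129,-0.0017,0],"turn": [0,0,0],"jaw": 0}]}}

```text
clock: 59.2
tool_pos: [461.0, 36.7, 107.4]
orientation: [[-0.042, 0.999, 0.0], [0.999, 0.042, -0.003], [-0.003, -0.0, -1.0]]
ft_force: [6.8, -1.8, 2.3]
gripper_width: 0.206
gripper_force: 59.3
```

Call:
{"name": "step_arm", "arguments": {"rows": [{"translation": [0,0,0],"turn": [0,0,0],"jaw": 0},{"translation": [0,0,0],"turn": [0,0,0],"jaw": 0}]}}

```text
clock: 59.45
tool_pos: [461.0, 38.0, 107.3]
orientation: [[-0.044, 0.999, -0.001], [0.999, 0.044, -0.001], [-0.001, -0.001, -1.0]]
ft_force: [4.8, 1.9, 4.3]
gripper_width: 0.208
gripper_force: 59.3
```

Call:
{"name": "step_arm", "arguments": {"rows": [{"translation": [0,0,0],"turn": [0,0,0],"jaw": 30},{"translation": [0,0,0],"turn": [0,0,0],"jaw": 50},{"translation": [0,0,0],"turn": [0,0,0],"jaw": 50},{"translation": [0,0,-0.02],"turn": [0,0,0],"jaw": 50},{"translation": [0,0,-0.04],"turn": [0,0,0],"jaw": 50},{"translation": [0,0,-0.05],"turn": [0,0,0],"jaw": 50},{"translation": [0.04,0,-0.02],"turn": [0,0,0],"jaw": 50},{"translation": [0.05,0,0],"turn": [0,0,0],"jaw": 50},{"translation": [0.05,0,0],"turn": [0,0,0],"jaw": 50},{"translation": [0.05,0,0],"turn": [0,0,0],"jaw": 50},{"translation": [0,0,0],"turn": [0,0,0],"jaw": 50},{"translation": [0,0,0],"turn": [0,0,0],"jaw": 50}]}}

```text
clock: 60.95
tool_pos: [451.3, 226.0, 236.2]
orientation: [[-0.043, 0.999, -0.006], [0.999, 0.043, -0.003], [-0.003, -0.006, -1.0]]
ft_force: [-0.2, -0.2, 0.0]
gripper_width: 0.502
gripper_force: 0.0
```

```bash
python3 - <<'E'
from h import *
b=snap('top','t13')['img'];a=snap('scene','s13')['img']
im=np.hstack([b[130:270,220:430],a[140:280,240:450]])[:,:,::-1]
cv2.imwrite('pics/m10.png',cv2.resize(im,(800,267),interpolation=cv2.INTER_CUBIC))
E
```

```text
(no output)
```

View pics/m10.png

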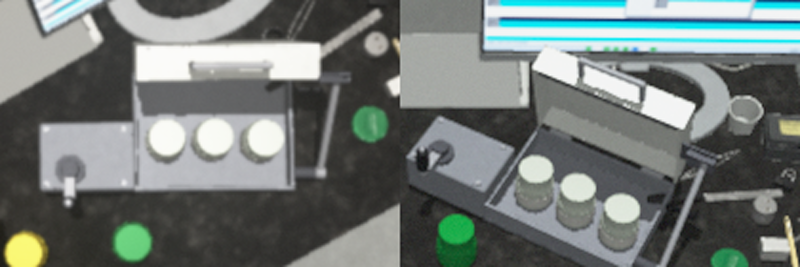

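All three jars stand in the chest, the lid rests on the rod, and the crank arm points to the front over its stud ((68,190) left).

```bash
python3 -c "
from station import robot
print(robot.sign_off())"
```

```text
the job is handed in; nothing more can be done
None
```

I handed the job in at about 61 s on the robot's clock: the lid is propped on the rod, all three white jars stand upright in the chest, and the crank has had three clockwise turns and is back at its start. The hand-in reported no verdict, but the last pictures and force readings show nothing amiss.

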